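# Free a locked centrifuge lid with the release pin

### The job

The power failed and the centrifuge's lid is still locked. Take the release pin from the tube rack, push it into the small round hole in the machine's sloping front panel and gently press the sprung release at the bottom until the lid springs up. Then stand the pin back in a free hole of the rack, collar down on the grid, swing the lid right open, and leave everything else on the bench undisturbed.

Things in the scene. Friction and masses are not known exactly. Their poses are not given: they have to be found in the camera images.
- centrifuge: white bench microcentrifuge, fixed, 240 deep (x), 226 wide (y), 130 mm high; origin under its centre, x to its rear, z up. At its front (-x) a sloping grey panel rises at 35 deg from 72 mm height at x -120 to 117 mm at x -55: its outward normal is (-0.574, 0, 0.819) in this frame, 35 deg from vertical. Display and keys do nothing. The rim under the lid is 117 mm high
- port (a point): centre of the mouth of the release hole on the panel's surface, at (-87.5, -60, 94.8) mm in the centrifuge's frame (same axes). Round hole, 8 mm across with a 1 mm chamfer, 28 mm deep, square to the panel: its bore runs inwards along (0.574, 0, -0.819) in the centrifuge's frame
- release (a joint): travel (m) of the white plastic release plunger at the bottom of the bore, 0 at rest. At rest its face lies 8 to 16 mm below the mouth along the bore, differing from start to start and not measured. Sprung, 7 mm of travel inwards along the bore: it starts to give at 2 N, unlatches the lid after 4 to 5 mm (about 5 N), hard stop (7 N) at 7 mm; cracks above 20 N
- lid (a joint): lid angle, rad: 0 shut and latched, 1.5 its stop, wide open. Once unlatched it springs up by itself to about 0.5 and stands there; a friction hinge (0.13 N m, partly spring balanced) keeps it wherever it is left beyond that
- lid_hinge (a point): centre of the lid's hinge line at the rear of the centrifuge (line along the centrifuge's y), 118 mm high (axes of the lid: at angle 0 those of the centrifuge)
- lid_lip (a point): middle of the front edge of the lid's grip lip, 172 mm from the hinge line, at mid thickness. The lip is 90 mm wide, 6 mm thick and stands 12 mm out from the 222 mm wide lid, whose flat underside lies 4 mm above the hinge line when shut. Once sprung up, the lid can be pushed open from under this lip
- rack: blue plastic lattice tube rack, fixed, 87 (x) x 171 (y) x 80 mm high; origin at the centre of its underside. Grid of 4 (x) by 8 (y) square holes, 18 mm clear, 21 mm pitch, hole centres at x = -31.5, -10.5, 10.5, 31.5 and y = -73.5 to 73.5 mm by 21; a second grid at 34 to 38 mm height, floor 4 mm thick
- pin: release pin, 160 mm long, about 60 g: origin at its tip, z towards the handle's end. Steel pin 4 mm across from 0 to 42 mm, cone and grey shank 14 mm across to 72 mm, round collar 26 mm across from 72 to 77 mm, flat aluminium handle 16 (its x) x 12 mm (its y) from 77 to 160 mm. Stands tip down in a rack hole, collar resting on the top grid (tip 8 mm above the bench)
- pin_tip (a point): the pin's steel tip
- pin_grip (a point): point on the pin's axis 120 mm from the tip, where it nearly balances and is best gripped across its 12 mm: the fingertips then stay above the tubes' caps
- tube_a: clear capped centrifuge tube, 16 mm across (cap 20), 105 mm long, standing in the rack; origin at its lower end; leave alone
- tube_b: same as tube_a, another hole
- tube_c: same as tube_a, another hole
- vial: small amber vial, 26 mm across, 55 mm high, between the rack and the centrifuge; origin at its base; leave alone
- marker: black marker pen, 12 mm thick, 140 mm long, lying on the bench between the centrifuge and the rack; leave alone
- beaker: glass beaker, 72 mm across, 90 mm high; origin at its base; leave alone
- wash_bottle: clear plastic bottle, 70 mm across, 170 mm high; origin at its base; leave alone
- dish: shallow clear dish, 90 mm across, 15 mm high; origin at its base; leave alone

How it is judged:
By the outcome, as a careful person would: the job done as asked, in the order asked, and still so for the second after the job is handed in, with the robot touching nothing.
It also fails if it takes over 53 s, if anything falls off the work surface, if the arm or the gripper's body presses on something with over 40 N, if the wrist force passes 120 N, or if a joint passes its speed limit or range.

### The arm

A 6-joint arm with a two-finger parallel gripper is mounted at the origin on the work surface. World frame = base frame: x ahead of the robot, y to its left, z up, the work surface at z = 0. Lengths are in m, angles in rad, forces in N, time in s.
With the tool pointing down it reaches from about 0.35 to 1 m from the base axis. Payload 7.1 kg.
Tool frame: the origin (TCP) lies between the finger pads; the fingertips stand ahead of it and the grasp point (between the pads) lies 6 mm ahead of it (env.tip_extent is the z of the fingertips in the tool frame, in m); z points along the fingers, y is the direction in which the jaws open and shut (so a half turn about z gives the same grasp; the last joint's range is limited). The gripper opens to 85 mm and grips with 20 to 120 N. Pads are 22 mm wide; open, the fingers measure 114 mm over their backs; the gripper's body (76 mm by 85 mm) begins 54 mm behind the grasp point. The pads swing forward as they close: fully open they stand 13 mm farther back than shut.
Start: joints at [1.168, 0.423, 1.63, -0, 1.089, -0.019], TCP at [0.234, 0.58, 0.256] pointing down, gripper open.
Joint ranges: [-3, 3], [-0.9, 2.11], [0.09, 2.58], [-1.31, 4.45], [0.11, 2.69], [-2.54, 2.54]. Speed limits (rad/s): [2.39, 2.39, 3.01, 3.14, 3.14, 3.14].

### API

Orientations are given as a unit quaternion [w, x, y, z].
In Python, from plant import state, cams, order, env gives the robot as it stands.
- The arm moves only by the shell command python3 -m handwheel 'ROWS'. ROWS is JSON, a list of rows, each an object with "slide": the shift along the tool's x, y, z in cm, a list of three; "delta_rot": the turn, a rotation vector about the tool's x, y, z in rad, a list of three; "claw": the opening, from 0 (shut) to 1 (fully open). In form: [{"slide": [x, y, z], "delta_rot": [ax, ay, az], "claw": claw}, ...]. A call has 1 to 12 rows; each row is the pose to reach, as a shift and turn from the pose commanded when the call began, along the tool's axes at that moment; what a row does not reach only later rows make up. A row lasts 1/8 s, in which the tool goes at most 62.5 mm and 10.7 degrees, less where a joint would pass 70% of its speed; a pose out of reach is approached as far as the arm can. A call with a gripper value outside its range is refused whole. The fingers move at their own pace and stop on an object; the grip force is fixed at half the most. Time passes only in rows, so rows that repeat a pose let the fingers close. It gives the time, the measured TCP pose, the force and the opening at its end, in the units of the state.
- state(): the state, without advancing time (a new reading comes with each control period).
- cams.camera(name): name is "scene" or "top"; returns a dict with "frame" (420x560x3 uint8, red, green, blue), "mtx" (3x3 intrinsics, pixels), "origin" and "orientation" of the camera in the world. Camera axes: x right, y down, z forward; pixel columns grow to the right and rows downward; lengths in m; the calibration is good to about 2 mm. A picture is of the moment at which its call begins. There is no depth.
- order.close_job(): hands the job in, once; it reports no verdict.
Trained networks look in a picture, given as the dict that the camera call returned (one of the last four; its "shot" number tells which), for a name from the list of things; names that differ only in an ending like _2 or _b are one class to them, and where a whole thing is asked for, a point or a joint stands for the part that bears it (a point fixed in the world has none). Each returns a list of dicts, best first, with "p" (0 to 1); they miss things now and then, are a little off and sometimes report something else, mostly with a low value. They report only what shows in the picture. A call takes as long as a camera call.
- cams.look_for(picture, target): "extent" ([left, top, width, height] in pixels, round what is visible of it).
- cams.mark_of(picture, target): "at" ([column, row] in pixels: a listed point, or the origin of a listed thing).
The state is a dict: "time_s": time; "qpos": joint angles; "qd": joint speeds; "tau": joint torques, N m; "tool_pos": TCP position; "tool_rot": TCP orientation; "wrist_force": force on the tool from outside, world axes, zero at the start; "torque": the same for the moment, N m; "gripper_width": finger opening in m.
Only numpy, scipy, OpenCV 4.12 (cv2) and the standard library are available. Lean on these libraries where they do the work, as an engineer would, in place of code of your own. Each camera call takes 0.05 s, during which the arm holds its last target.

## Working session

There is one attempt and no reset: what is moved stays moved. The work goes in short steps, Python scripts to look and compute and a shell command to move; the robot and the scene stay as the last step left them, time stands still between calls to the robot, and variables do not carry over. Pictures are saved under pics/ and viewed, and the job is handed in when it is done.

```bash
ls; mkdir -p pics; python3 - <<'E'
from plant import state,cams,order,env
import cv2
print(state()); print(env.tip_extent, [a for a in dir(env) if a[0]!='_'])
for n in("scene","top"):
    p=cams.camera(n); cv2.imwrite(f"pics/{n}0.png",p["frame"][:,:,::-1]); print(n,p["mtx"],p["origin"],p["orientation"])
    for t in ["centrifuge","port","lid_hinge","lid_lip","rack","pin","pin_tip","pin_grip","tube_a","vial","marker","beaker","wash_bottle","dish"]:
        try: print(t,[(round(d["p"],2),[round(float(v),1) for v in d["at"]]) for d in cams.mark_of(p,t)][:4])
        except Exception as e: print(t,e)
print(state()["time_s"])
E
```

```text
pics
{'time_s': 0.0, 'qpos': array([ 1.16801963e+00,  4.23867560e-01,  1.63072767e+00, -2.06987640e-05,
        1.08859416e+00, -1.90221116e-02]), 'qd': array([ 4.76594128e-05, -1.57626626e-04, -6.67232143e-04,  1.40608588e-04,
        1.53663277e-04,  2.00222151e-04]), 'tau': array([ 1.78049577e-03, -5.57386386e+01, -2.81742328e+01,  8.30680438e-05,
        7.37133989e-03,  1.18509524e-05]), 'tool_pos': array([0.23378901, 0.57905639, 0.25551418]), 'tool_rot': array([-1.58167602e-04,  1.90697289e-01,  9.81648566e-01, -7.82597588e-04]), 'wrist_force': array([-0.39888867,  0.20901013, -0.13005535]), 'torque': array([-0.01208988, -0.00068637, -0.00330917]), 'gripper_width': 0.08531459611258113}
0.025 ['Unreachable', 'tip_extent']
scene [[471.60120692   0.         282.36272869]
 [  0.         471.60120692 205.96424009]
 [  0.           0.           1.        ]] [ 1.16755456 -0.78246367  0.77140258] [-0.4394099   0.8313373   0.29640194 -0.16716195]
centrifuge [(0.58, [261.4, 276.4])]
port [(0.79, [264.0, 224.5])]
lid_hinge [(0.64, [353.1, 207.4]), (0.61, [217.2, 267.6]), (0.55, [346.9, 21
[... 467 characters left out ...]
     447.81543196 205.24023486]
 [  0.           0.           1.        ]] [3.70648091e-01 1.28650694e-03 1.37678157e+00] [-0.03937197  0.71329349 -0.69831063  0.04499464]
centrifuge [(0.83, [333.7, 196.3]), (0.21, [432.8, 203.5])]
port [(0.73, [309.9, 208.5])]
lid_hinge [(0.74, [378.3, 190.7])]
lid_lip [(0.63, [317.5, 187.9])]
rack [(0.77, [209.5, 193.0])]
pin [(0.66, [229.7, 195.5])]
pin_tip []
pin_grip [(0.5, [225.5, 183.9])]
tube_a [(0.59, [185.8, 185.4]), (0.48, [196.2, 198.2]), (0.41, [209.8, 189.4])]
vial [(0.53, [270.7, 181.4])]
marker [(0.7, [256.8, 244.6])]
beaker [(0.72, [130.9, 243.7])]
wash_bottle [(0.55, [430.9, 203.1]), (0.34, [225.4, 185.9])]
dish [(0.64, [142.7, 172.8])]
1.5
```

```bash
python3 - <<'E'
import cv2
a=cv2.imread("pics/scene0.png");cv2.imwrite("pics/scene0b.png",cv2.resize(a[120:400,100:460],None,fx=2.2,fy=2.1,interpolation=cv2.INTER_CUBIC))
a=cv2.imread("pics/top0.png");cv2.imwrite("pics/top0b.png",cv2.resize(a[110:290,100:460],None,fx=2.2,fy=2.2,interpolation=cv2.INTER_CUBIC))
a=cv2.imread("pics/top0.png");cv2.imwrite("pics/top0c.png",cv2.resize(a[140:250,170:290],None,fx=5,fy=5,interpolation=cv2.INTER_CUBIC))
E
```

```text
(no output)
```

View pics/scene0b.png

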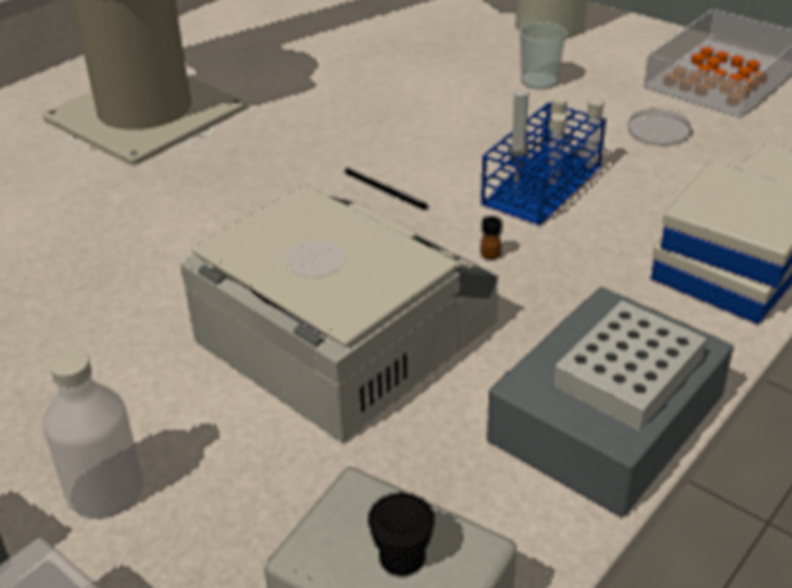

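View pics/top0b.png

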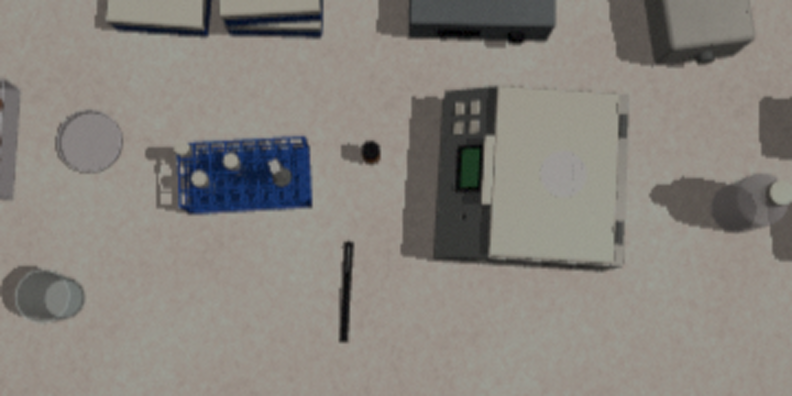

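View pics/top0c.png

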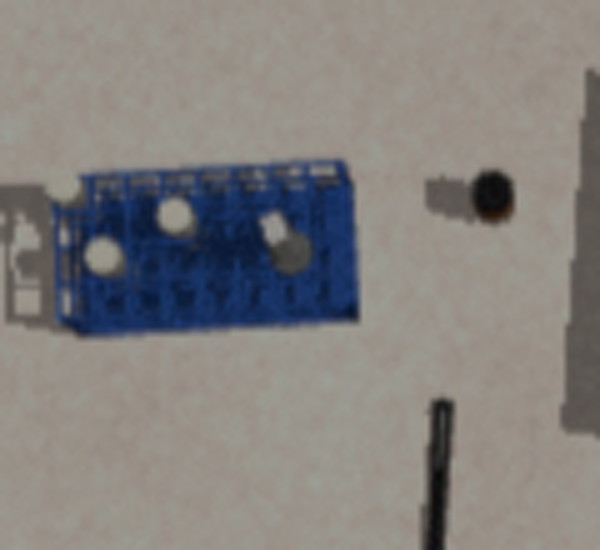

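View pics/top0.png

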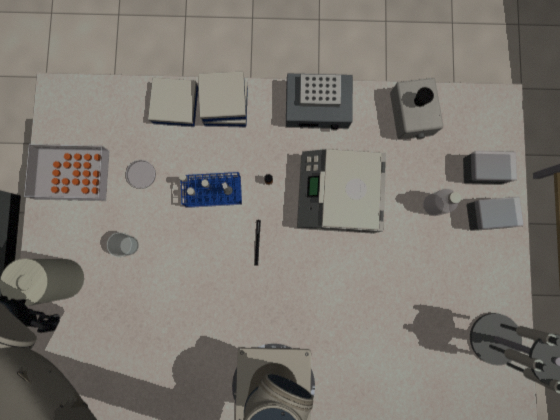

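```bash
cat > h.py <<'E'
import numpy as np, cv2
from scipy.spatial.transform import Rotation as R
from scipy.optimize import least_squares
CAM={}
def setcam(n,p):
    q=np.array(p["orientation"]); Rm=R.from_quat(q[[1,2,3,0]]).as_matrix()
    CAM[n]=(np.array(p["mtx"]),np.array(p["origin"]),Rm)
def load():
    import pickle,os
    global CAM
    CAM.update(pickle.load(open("cam.pkl","rb")))
def proj(n,P):
    K,o,Rm=CAM[n]; c=(np.atleast_2d(P)-o)@Rm; u=c@K.T; return u[:,:2]/u[:,2:]
def ray(n,px,z):
    K,o,Rm=CAM[n]; d=Rm@np.linalg.inv(K)@np.array([px[0],px[1],1.]); return o+d*(z-o[2])/d[2]
def tri(obs):
    # obs: list of (cam,px)
    A=[];b=[]
    for n,px in obs:
        K,o,Rm=CAM[n]; d=Rm@np.linalg.inv(K)@np.array([px[0],px[1],1.]); d/=np.linalg.norm(d)
        M=np.eye(3)-np.outer(d,d);A.append(M);b.append(M@o)
    A=np.vstack(A);b=np.hstack(b);x=np.linalg.lstsq(A,b,rcond=None)[0];return x,np.linalg.norm(A@x-b)
E
python3 - <<'E'
from h import *
from plant import cams
import pickle
for n in("scene","top"):
    p=cams.camera(n); setcam(n,p)
pickle.dump(CAM,open("cam.pkl","wb"))
for nm,px,z in [("cent",(333.7,196.3),0),("port",(309.9,208.5),.0948),("hinge",(378.3,190.7),.118),("lip",(317.5,187.9),.125),("rack",(209.5,193),0),("pingrip",(225.5,183.9),.128),("vial",(268.5,180),.05)]:
    print(nm,ray("top",px,z).round(3))
a=cv2.imread("pics/top0.png")
cv2.imwrite("pics/c1.png",cv2.resize(a[144:239,292:392],None,fx=6,fy=6,interpolation=cv2.INTER_CUBIC))
a=cv2.imread("pics/scene0.png")
cv2.imwrite("pics/c2.png",cv2.resize(a[200:335,175:335],None,fx=4.4,fy=4.4,interpolation=cv2.INTER_CUBIC))
cv2.imwrite("pics/c3.png",cv2.resize(a[150:230,300:390],None,fx=7,fy=7,interpolation=cv2.INTER_CUBIC))
E
```

```text
cent [ 0.568 -0.176  0.   ]
port [ 0.517 -0.095  0.095]
hinge [ 0.57  -0.288  0.118]
lip [ 0.573 -0.114  0.125]
rack [0.569 0.21  0.   ]
pingrip [0.578 0.147 0.128]
vial [0.606 0.027 0.05 ]
```

View pics/c1.png

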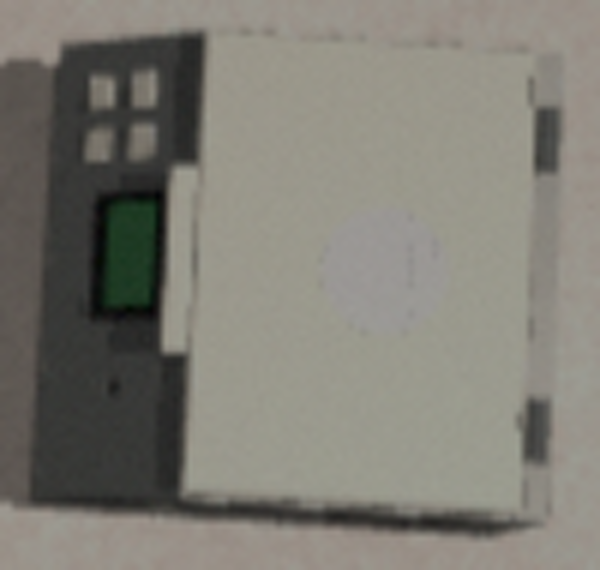

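View pics/c2.png

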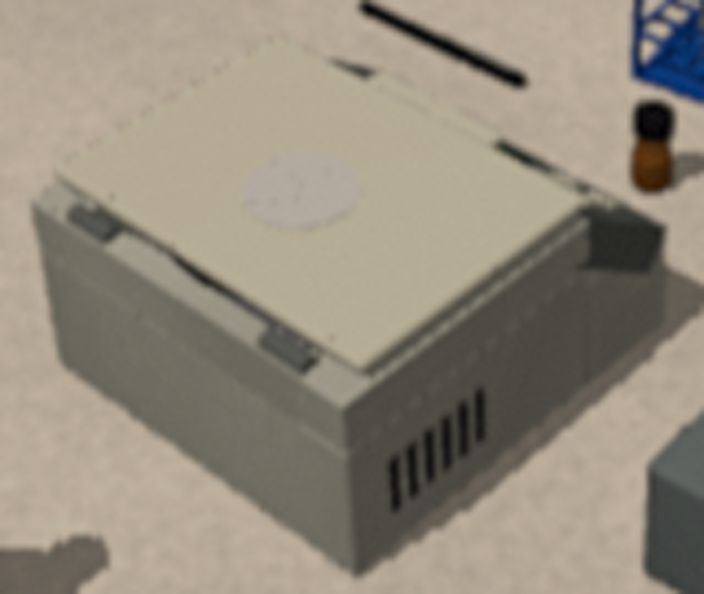

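View pics/c3.png

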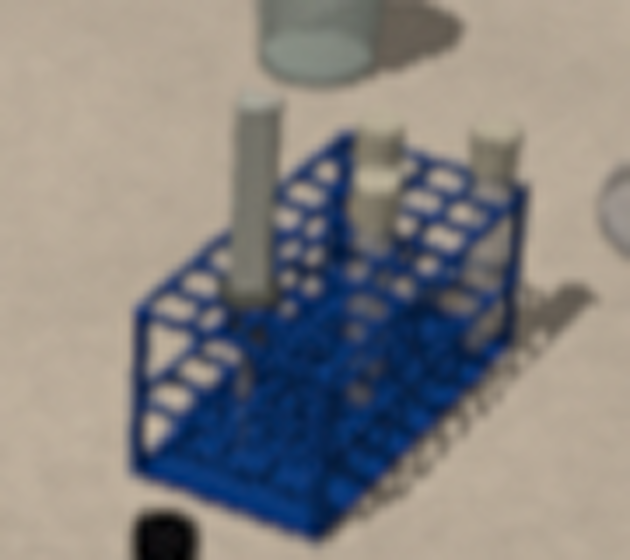

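```bash
cat > fit.py <<'E'
from h import *
load()
t=lambda x,y,s,ox,oy:((x+.5)/s-.5+ox,(y+.5)/s-.5+oy)
c1=lambda x,y:("top",t(x,y,6,292,144)); c2=lambda x,y:("scene",t(x,y,4.4,175,200))
c3=lambda x,y:("scene",t(x,y,7,300,150)); ct=lambda x,y:("top",t(x,y,5,170,140))
H=.172
C=[((-.12,.113,.072),0,c1(60,45)),((-.12,-.113,.072),0,c1(32,500)),((-.16,.111,.13),1,c1(205,32)),((-.16,-.111,.13),1,c1(181,497)),
((-.172,.045,.128),1,c1(170,163)),((-.172,-.045,.128),1,c1(161,352)),((-.0875,-.06,.0948),0,c1(114,387)),
((.12,.113,0),0,c2(358,577)),((.12,-.113,0),0,c2(62,360)),((-.12,.113,.072),0,c2(665,228)),((-.16,.111,.13),1,c2(592,210)),((-.16,-.111,.13),1,c2(280,38)),((.12,.113,.117),0,c2(345,405)),((.12,-.113,.117),0,c2(33,205))]
def T(p,yaw,P): 
    c,s=np.cos(yaw),np.sin(yaw); P=np.atleast_2d(P); return np.c_[p[0]+c*P[:,0]-s*P[:,1],p[1]+s*P[:,0]+c*P[:,1],P[:,2]]
def rc(v,ob=C,use=("top","scene")):
    r=[]
    for P,k,(cam,px) in ob:
        if cam not in use: continue
        P=np.array(P)+[v[3]*k,0,0]; r.append(proj(cam,T(v[:2],v[2],P))[0]-px)
    return np.array(r)
if __name__=="__main__":
    for use in [("top","scene"),("top",),("scene",)]:
        s=least_squares(lambda v:rc(v,C,use).ravel(),[.57,-.176,-1.57,.11],loss="soft_l1",x_scale=[.01,.01,.01,.01]); print(use,s.x.round(4)); 
        if len(use)==2: print(rc(s.x).round(1)); cen=s.x
        pm=T(s.x[:2],s.x[2],[-.0875,-.06,.0948])[0]; print("port",pm.round(4))
    np.save("cen.npy",cen)
    # rack
    Rk=[((.0435,.0855,.08),0,None)]
    hx,hy=.0435,.0855
    # long axis along world y, rack yaw ~0: +x up in top image, +y left
    Rk=[((-hx,-hy,.08),0,ct(358,321)),((hx,-hy,.08),0,ct(346,160)),((-hx,hy,.08),0,ct(76,335)),
        ((-hx,-hy,.0),0,c3(135,475)),((hx,-hy,0),0,c3(318,540)),((hx,hy,0),0,c3(518,345)),((-hx,-hy,.08),0,c3(137,310)),((hx,hy,.08),0,c3(524,187)),((-hx,hy,.08),0,c3(350,130))]
    for use in [("top","scene"),("top",),("scene",)]:
        s=least_squares(lambda v:rc([*v,0],Rk,use).ravel(),[.57,.2,0.05],loss="soft_l1",x_scale=[.01,.01,.01]); print("rack",use,s.x.round(4)); 
        if len(use)==2: print(rc([*s.x,0],Rk).round(1)); rk=s.x
    np.save("rack.npy",rk)
    # pin: handle top & collar in both views
    for nm,a,b in [("top of handle",ct(272,222),c3(259,98)),("collar",ct(290,253),c3(250,297)),]:
        print(nm,tri([a,b]))
    for cp in [ct(175,215),ct(103,257),ct(65,190)]: print("cap",cp,ray("top",cp[1],.109),"in rack",T((0,0),-rk[2],ray("top",cp[1],.109)-[rk[0],rk[1],0]))
E
python3 fit.py
```

```text
('top', 'scene') [ 0.5745 -0.1842 -1.6091  0.1064]
[[-0.4 -0.3]
 [ 0.1 -0.5]
 [-0.2 -0.9]
 [ 0.1 -0.8]
 [ 0.2 -0.1]
 [ 0.2 -0.2]
 [-0.9  0.1]
 [-0.2  1.2]
 [-0.7  1.6]
 [ 1.1 -1.2]
 [-0.8 -3.5]
 [-0.3 -1.5]
 [-0.1 -0.3]
 [-0.9 -1.8]]
port [ 0.5179 -0.0945  0.0948]
('top',) [ 0.573  -0.1854 -1.613   0.105 ]
port [ 0.5167 -0.0954  0.0948]
('scene',) [ 0.5772 -0.1839 -1.6217  0.1107]
port [ 0.5217 -0.0935  0.0948]
rack ('top', 'scene') [0.5744 0.1961 0.0881]
[[-0.8 -3.6]
 [-0.1 -0.6]
 [-3.1 -2.5]
 [-1.3  0.1]
 [-0.2  1. ]
 [-1.2  0.2]
 [-0.9 -0.2]
 [ 0.4 -0.4]
 [-1.5 -0.4]]
rack ('top',) [0.5681 0.1929 0.1109]
rack ('scene',) [0.5761 0.1979 0.0806]
top of handle (array([0.56974716, 0.14504533, 0.16755077]), np.float64(0.002110577869381583))
collar (array([0.56792006, 0.14579173, 0.07742613]), np.float64(0.0004107692471102181))
cap ('top', (204.6, 182.6)) [0.58345192 0.20865098 0.109     ] in rack [[0.01014886 0.01172046 0.109     ]]
cap ('top', (190.2, 191.0)) [0.5582355  0.24873366 0.109     ] in rack [[-0.01144328  0.05386626  0.109     ]]
cap ('top', (182.6, 177.6)) [0.59656598 0.27220031 0.109     ] in rack [[0.02880318 0.07386958 0.109     ]]
```

```bash
python3 - <<'E'
import cv2,numpy as np
a=cv2.imread("pics/top0.png")[176:200,214:238]
b=cv2.imread("pics/scene0.png")[158:200,320:352]
f=lambda i,s:cv2.resize(cv2.convertScaleAbs(i,alpha=1.5),None,fx=s,fy=s,interpolation=cv2.INTER_NEAREST)
A=f(a,16);B=f(b,12);h=max(A.shape[0],B.shape[0])
o=np.zeros((h,A.shape[1]+B.shape[1]+6,3),np.uint8);o[:A.shape[0],:A.shape[1]]=A;o[:B.shape[0],A.shape[1]+6:]=B
cv2.imwrite("pics/z1.png",o)
E
```

```text
(no output)
```

View pics/z1.png

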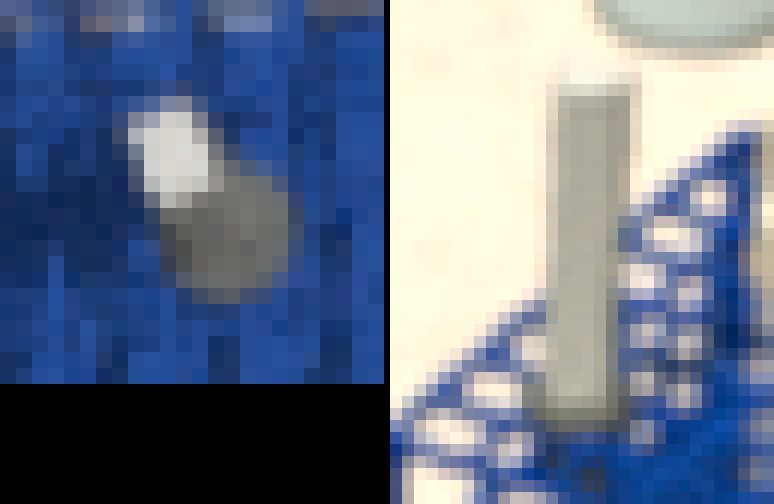

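```bash
cat >> h.py <<'E'
def tool(s):
    q=np.array(s["tool_rot"]); return np.array(s["tool_pos"]),R.from_quat(q[[1,2,3,0]])
def go(s,p,Rt):
    """slide cm and delta_rot to reach world pose (p, Rotation Rt) from state s"""
    p0,R0=tool(s); return (R0.inv().apply(np.array(p)-p0)*100).round(2),(R0.inv()*Rt).as_rotvec().round(4)
def Rzy(z,y):
    z=np.array(z,float);z/=np.linalg.norm(z);y=np.array(y,float);y-=z*(y@z);y/=np.linalg.norm(y);x=np.cross(y,z);return R.from_matrix(np.c_[x,y,z])
E
python3 - <<'E'
from h import *
from plant import state
s=state();a=np.radians(95)
Rt=Rzy([0,0,-1],[np.cos(a),np.sin(a),0])
for z in(.26,.136): print(go(s,[.569,.1455,z],Rt))
E
```

```text
(array([-47.31, -27.7 ,  -0.37]), array([-1.000e-04, -0.000e+00, -4.711e-01]))
(array([-47.31, -27.7 ,  12.03]), array([-1.000e-04, -0.000e+00, -4.711e-01]))
```

```bash
python3 -m handwheel '[{"slide":[-47.31,-27.7,-0.4],"delta_rot":[0,0,-0.471],"claw":1},{"slide":[-47.31,-27.7,-0.4],"delta_rot":[0,0,-0.471],"claw":1},{"slide":[-47.31,-27.7,-0.4],"delta_rot":[0,0,-0.471],"claw":1},{"slide":[-47.31,-27.7,-0.4],"delta_rot":[0,0,-0.471],"claw":1},{"slide":[-47.31,-27.7,-0.4],"delta_rot":[0,0,-0.471],"claw":1},{"slide":[-47.31,-27.7,-0.4],"delta_rot":[0,0,-0.471],"claw":1},{"slide":[-47.31,-27.7,-0.4],"delta_rot":[0,0,-0.471],"claw":1},{"slide":[-47.31,-27.7,-0.4],"delta_rot":[0,0,-0.471],"claw":1},{"slide":[-47.31,-27.7,-0.4],"delta_rot":[0,0,-0.471],"claw":1},{"slide":[-47.31,-27.7,-0.4],"delta_rot":[0,0,-0.471],"claw":1}]'
python3 - <<'E'
from h import *
from plant import state,cams
s=state();print(s["qpos"].round(3),s["tool_pos"])
for n in("scene","top"):
    p=cams.camera(n); f=p["frame"][:,:,::-1]
    cv2.imwrite(f"pics/{n}1.png",cv2.resize(f[100:240,290:430] if n=="scene" else f[130:240,170:290],None,fx=4,fy=4,interpolation=cv2.INTER_CUBIC))
print(state()["time_s"])
E
```

```text
time_s: 2.85
tool_pos: [0.571, 0.1426, 0.2604]
tool_rot: [0.001, -0.041, 0.999, -0.0]
wrist_force: [-0.8, 0.2, 0.3]
gripper_width: 0.085
[ 2.250e-01  3.650e-01  1.710e+00 -1.000e-03  1.066e+00 -1.428e+00] [0.57098891 0.14263215 0.26037973]
2.95
```

```bash
python3 - <<'E'
from h import *
from plant import state,cams
s=state();print(s["tool_pos"],s["time_s"]);a=np.radians(95)
print(go(s,[.569,.1455,.136],Rzy([0,0,-1],[np.cos(a),np.sin(a),0])))
E
```

```text
[0.56889816 0.14509216 0.26008122] 2.95
(array([-0.02,  0.04, 12.41]), array([ 0.0002, -0.0006, -0.0015]))
```

View pics/scene1.png

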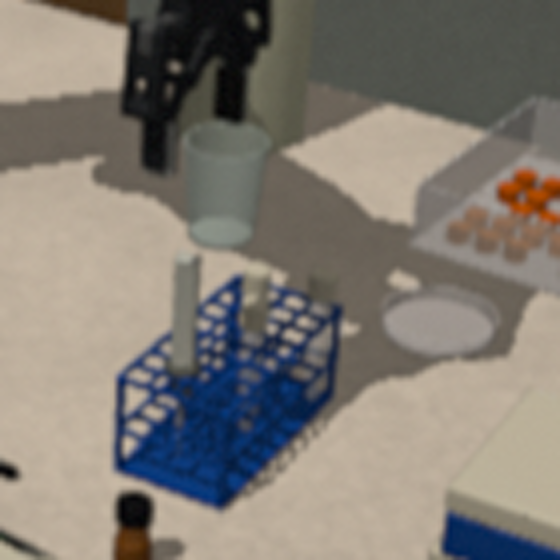

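View pics/top1.png

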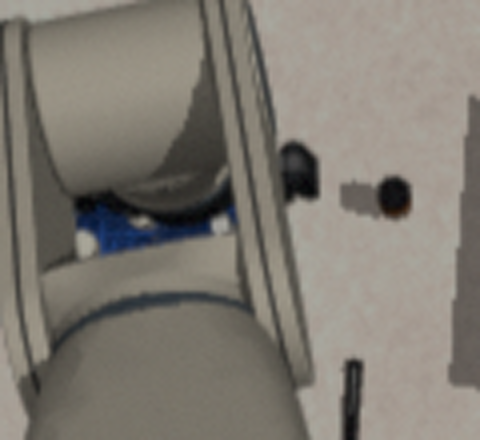

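```bash
python3 -m handwheel '[{"slide":[0,0,4],"delta_rot":[0,0,0],"claw":1},{"slide":[0,0,8],"delta_rot":[0,0,0],"claw":1},{"slide":[0,0,11],"delta_rot":[0,0,0],"claw":1},{"slide":[0,0,12.4],"delta_rot":[0,0,0],"claw":1},{"slide":[0,0,12.4],"delta_rot":[0,0,0],"claw":1},{"slide":[0,0,12.4],"delta_rot":[0,0,0],"claw":1}]'
python3 - <<'E'
from h import *
from plant import state,cams
p=cams.camera("scene"); f=p["frame"][:,:,::-1]
cv2.imwrite(f"pics/scene2.png",cv2.resize(f[130:230,290:410],None,fx=6,fy=6,interpolation=cv2.INTER_CUBIC))
print(state()["tool_pos"])
E
```

```text
time_s: 3.7
tool_pos: [0.5697, 0.1461, 0.1376]
tool_rot: [0.001, -0.044, 0.999, 0.0]
wrist_force: [0.8, -0.4, -0.4]
gripper_width: 0.0855
[0.56975221 0.14597878 0.13769813]
```

View pics/scene2.png

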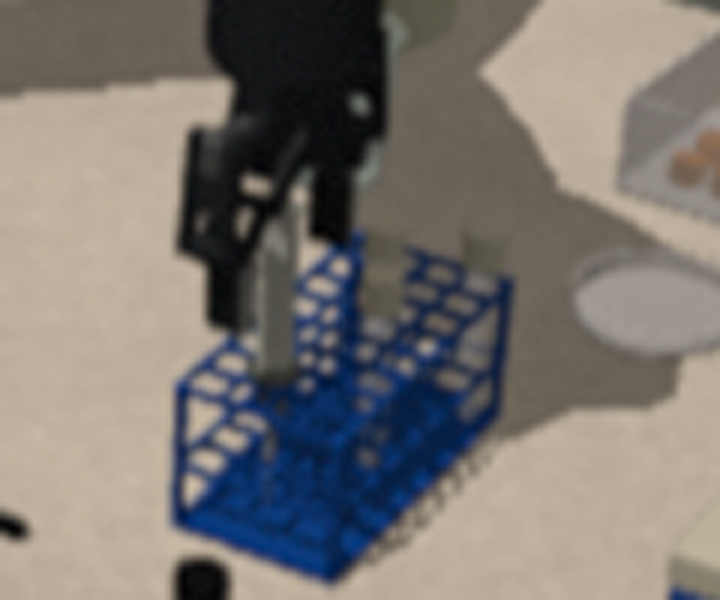

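```bash
python3 -m handwheel '[{"slide":[0,0,0],"delta_rot":[0,0,0],"claw":0},{"slide":[0,0,0],"delta_rot":[0,0,0],"claw":0},{"slide":[0,0,0],"delta_rot":[0,0,0],"claw":0},{"slide":[0,0,0],"delta_rot":[0,0,0],"claw":0},{"slide":[0,0,0],"delta_rot":[0,0,0],"claw":0},{"slide":[0,0,0],"delta_rot":[0,0,0],"claw":0},{"slide":[0,0,0],"delta_rot":[0,0,0],"claw":0},{"slide":[0,0,0],"delta_rot":[0,0,0],"claw":0}]'
python3 - <<'E'
from h import *
from plant import state,cams
p=cams.camera("scene"); f=p["frame"][:,:,::-1]
cv2.imwrite(f"pics/scene3.png",cv2.resize(f[130:230,290:410],None,fx=6,fy=6,interpolation=cv2.INTER_CUBIC))
s=state();print(s["tool_pos"],s["tool_rot"],s["wrist_force"],s["gripper_width"],s["time_s"],s["qpos"].round(3))
E
```

```text
time_s: 4.75
tool_pos: [0.5691, 0.1455, 0.1365]
tool_rot: [0.0, -0.044, 0.999, 0.0]
wrist_force: [0.4, -0.1, 4.3]
gripper_width: 0.0109
[0.56913406 0.14556117 0.13650422] [ 2.00758108e-04 -4.36097534e-02  9.99048622e-01  1.13681085e-05] [-0.65555177 -0.89223365  3.51468854] 0.01152543167308275 4.8 [ 0.23   0.528  1.789 -0.     0.824 -1.428]
```

View pics/scene3.png

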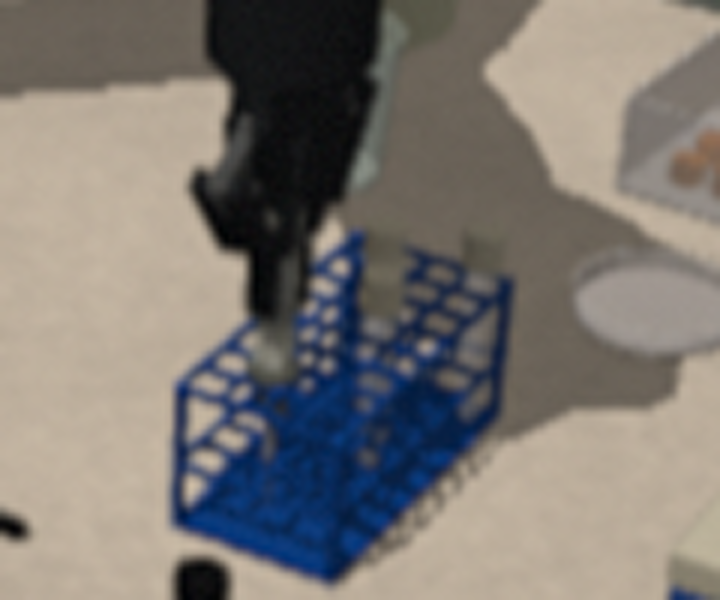

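```bash
python3 -m handwheel '[{"slide":[0,0,-4],"delta_rot":[0,0,0],"claw":0},{"slide":[0,0,-9],"delta_rot":[0,0,0],"claw":0},{"slide":[0,0,-14.5],"delta_rot":[0,0,0],"claw":0},{"slide":[0,0,-14.5],"delta_rot":[0,0,0],"claw":0}]'
cat > plan.py <<'E'
from h import *
L=.1285
cen=np.load("cen.npy")
def bore(cen=cen):
    c,s=np.cos(cen[2]),np.sin(cen[2]); return np.array([.574*c,.574*s,-.819])
def port(cen=cen):
    c,s=np.cos(cen[2]),np.sin(cen[2]); a,b=-.0875,-.06; return np.array([cen[0]+c*a-s*b,cen[1]+s*a+c*b,.0948])
def Rins(cen=cen):
    c,s=np.cos(cen[2]),np.sin(cen[2]); return Rzy(bore(cen),[-c,-s,0])
E
python3 - <<'E'
from plan import *
from plant import state
s=state(); print(s["tool_pos"],s["qpos"].round(3),s["wrist_force"])
b=bore();print(b,port())
for off in(.05,.02): print(go(s,port()-b*(L+off),Rins()))
E
```

```text
time_s: 5.3
tool_pos: [0.5712, 0.1461, 0.2857]
tool_rot: [0.004, -0.044, 0.999, 0.001]
wrist_force: [-0.2, 0.1, -0.7]
gripper_width: 0.0111
[0.57115811 0.14612307 0.28571429] [ 0.23   0.336  1.689  0.     1.108 -1.428] [-0.15799236  0.11040501 -0.74168572]
[-0.02197662 -0.57357914 -0.819     ] [ 0.51793044 -0.09448359  0.0948    ]
(array([  6.15, -13.35,   4.41]), array([0.6123, 0.0462, 0.1191]))
(array([  6.39, -15.06,   6.86]), array([0.6123, 0.0462, 0.1191]))
```

```bash
python3 -m handwheel '[{"slide":[1.5,-3.4,0],"delta_rot":[0.153,0.012,0.03],"claw":0},{"slide":[3,-6.7,1],"delta_rot":[0.306,0.023,0.06],"claw":0},{"slide":[4.6,-10,2.5],"delta_rot":[0.459,0.035,0.09],"claw":0},{"slide":[6.15,-13.35,4.4],"delta_rot":[0.612,0.046,0.119],"claw":0},{"slide":[6.15,-13.35,4.4],"delta_rot":[0.612,0.046,0.119],"claw":0},{"slide":[6.15,-13.35,4.4],"delta_rot":[0.612,0.046,0.119],"claw":0},{"slide":[6.15,-13.35,4.4],"delta_rot":[0.612,0.046,0.119],"claw":0}]'
python3 - <<'E'
from plan import *
from plant import state,cams
load()
for n in("scene","top"):
    p=cams.camera(n); f=p["frame"][:,:,::-1]
    for t in("pin_tip","port"):
        print(n,t,[(round(d["p"],2),np.round(d["at"],1)) for d in cams.mark_of(p,t)])
    cv2.imwrite(f"pics/raw_{n}4.png",f)
    cv2.imwrite(f"pics/{n}4.png",cv2.resize(f[120:260,200:340] if n=="scene" else f[140:250,260:400],None,fx=5,fy=5,interpolation=cv2.INTER_CUBIC))
s=state(); print(s["tool_pos"],s["qpos"].round(3),s["wrist_force"],s["time_s"]);b=bore()
print(go(s,port()-b*(L+.05),Rins()))
p0,R0=tool(s); tip=p0+R0.apply([0,0,L]); print("tip",tip,proj("top",tip),proj("scene",tip), proj("top",port()))
E
```

```text
time_s: 6.18
tool_pos: [0.5203, 0.0078, 0.2382]
tool_rot: [-0.008, 0.017, 0.954, -0.301]
wrist_force: [-0.2, 1.7, -0.8]
gripper_width: 0.0111
scene pin_tip [(0.61, array([268.5, 204.9])), (0.51, array([262.6, 222.3])), (0.24, array([324.4, 241.1]))]
scene port [(0.85, array([263.2, 223.1]))]
top pin_tip [(0.57, array([300. , 205.2]))]
top port [(0.85, array([312.3, 207.8]))]
[0.51955585 0.00727439 0.23772439] [ 0.283  0.41   1.841 -0.625  1.193 -0.924] [ 0.12826276 -0.02260255 -0.5668036 ] 6.475
(array([-0.22, -0.13, -0.31]), array([-0.0014, -0.0057,  0.0041]))
tip [ 0.51600096 -0.06654324  0.1326027 ] [[300.73055092 207.11588181]] [[269.54216779 202.28602141]] [[309.68931842 208.16647441]]
```

View pics/scene4.png

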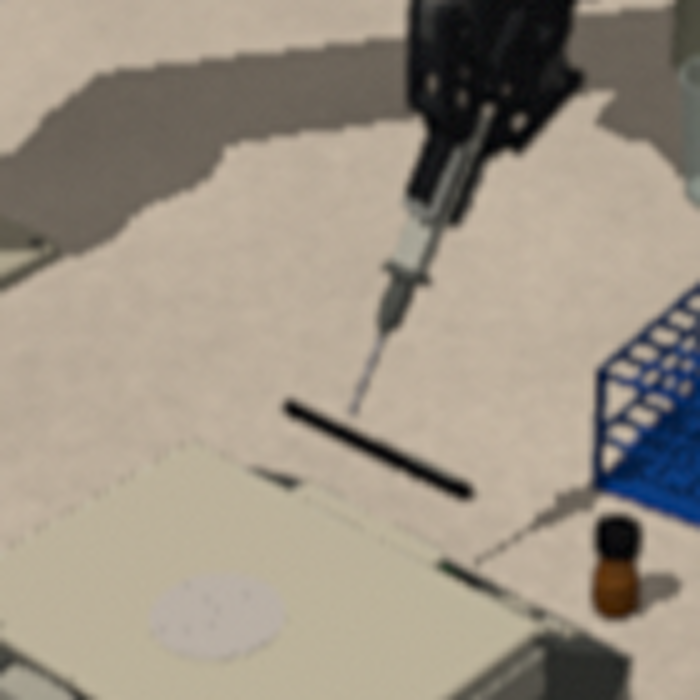

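View pics/top4.png

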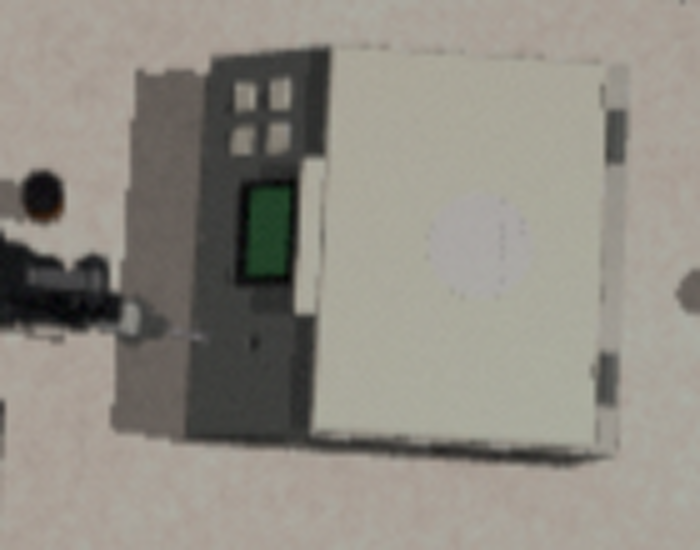

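```bash
python3 - <<'E'
from plan import *
load()
for f in("pics/top0.png","pics/raw_top4.png"):
    g=cv2.imread(f).astype(float).sum(2)/3
    w=g[203:214,304:317]; print(w.round(0).astype(int))
    bg=np.median(w); d=np.clip(bg-4-g[205:212,307:315],0,None); yy,xx=np.mgrid[205:212,307:315]; print(bg,(xx*d).sum()/d.sum(),(yy*d).sum()/d.sum())
for px in[(309.7,208.17),(310,208.1),(310.3,208.1),(310.6,208.0)]: print(px,ray("top",px,.0948).round(4))
E
```

```text
[[53 56 57 55 56 54 52 55 55 57 55 54 55]
 [56 56 55 55 55 55 54 57 55 56 55 57 54]
 [56 55 55 54 53 56 53 55 54 57 55 53 54]
 [55 54 57 54 56 58 53 51 57 56 56 57 53]
 [53 56 53 59 54 59 45 44 56 53 55 56 55]
 [56 53 54 57 55 60 35 34 54 56 56 55 56]
 [55 55 55 55 56 59 39 45 54 56 58 53 58]
 [55 55 54 54 54 57 53 51 55 58 55 57 56]
 [56 56 56 55 57 55 55 57 57 56 56 57 57]
 [53 56 57 58 55 56 55 55 54 55 57 57 56]
 [55 55 55 56 54 54 55 55 56 56 56 55 57]]
55.333333333333336 310.47761194029846 208.0746268656716
[[62 62 61 62 60 61 61 61 62 62 60 61 60]
 [61 62 62 63 60 61 61 61 63 63 63 62 63]
 [62 62 61 61 61 64 60 61 64 59 61 64 61]
 [62 62 61 62 61 61 58 55 62 60 61 60 61]
 [62 62 62 62 65 64 48 49 59 62 61 63 61]
 [60 59 62 61 62 68 40 41 59 61 65 62 62]
 [63 60 60 62 62 65 44 48 63 63 64 63 62]
 [63 62 62 60 62 63 54 59 62 61 63 62 61]
 [61 63 62 61 61 62 61 59 64 63 63 62 63]
 [64 63 63 61 63 64 62 59 64 60 62 60 64]
 [61 62 60 63 61 60 61 62 60 57 62 62 61]]
61.666666666666664 310.4574898785425 208.0971659919028
(309.7, 208.17) [ 0.5179 -0.0945  0.0948]
(310, 208.1) [ 0.5181 -0.0954  0.0948]
(310.3, 208.1) [ 0.5182 -0.0962  0.0948]
(310.6, 208.0) [ 0.5185 -0.0971  0.0948]
```

```bash
cat >> plan.py <<'E'
PORT=np.array([.5182,-.0957,.0948])
def stat(s,b=bore()):
    p0,R0=tool(s); tip=p0+R0.apply([0,0,L]); d=tip-PORT
    a=d@b; lat=d-a*b; print("t",s["time_s"],"tip",tip.round(4),"depth mm",round(a*1e3,2),"lat",(lat*1e3).round(2),"F along bore",round(float(-s["wrist_force"]@b),2),s["wrist_force"].round(2),"w",round(s["gripper_width"],4))
E
python3 - <<'E'
from plan import *
from plant import state
s=state();stat(s);print(go(s,PORT-bore()*(L+.006),Rins()))
E
```

```text
t 6.475 tip [ 0.516  -0.0665  0.1326] depth mm -47.64 lat [-3.25  1.83 -1.21] F along bore -0.47 [ 0.13 -0.02 -0.57] w 0.0111
(array([-0.28, -0.22,  4.16]), array([-0.0014, -0.0057,  0.0041]))
```

```bash
python3 -m handwheel '[{"slide":[-0.28,-0.22,2],"delta_rot":[-0.0014,-0.0057,0.004],"claw":0},{"slide":[-0.28,-0.22,3.5],"delta_rot":[-0.0014,-0.0057,0.004],"claw":0},{"slide":[-0.28,-0.22,4.16],"delta_rot":[-0.0014,-0.0057,0.004],"claw":0},{"slide":[-0.28,-0.22,4.16],"delta_rot":[-0.0014,-0.0057,0.004],"claw":0},{"slide":[-0.28,-0.22,4.16],"delta_rot":[-0.0014,-0.0057,0.004],"claw":0},{"slide":[-0.28,-0.22,4.16],"delta_rot":[-0.0014,-0.0057,0.004],"claw":0}]'
python3 - <<'E'
from plan import *
from plant import state,cams
load()
p=cams.camera("top"); f=p["frame"][:,:,::-1]
cv2.imwrite("pics/top5.png",cv2.resize(f[190:225,280:330],None,fx=14,fy=14,interpolation=cv2.INTER_NEAREST))
q=cams.camera("scene"); f=q["frame"][:,:,::-1]
cv2.imwrite("pics/scene5.png",cv2.resize(f[190:240,240:300],None,fx=12,fy=12,interpolation=cv2.INTER_CUBIC))
s=state();stat(s);p0,R0=tool(s);tip=p0+R0.apply([0,0,L]);print(proj("top",tip),proj("scene",tip),(R0.as_matrix()[:,2]-bore()).round(4)); print(go(s,PORT-bore()*(L-.004),Rins()))
E
```

```text
time_s: 7.22
tool_pos: [0.5211, -0.0183, 0.2049]
tool_rot: [-0.006, 0.018, 0.953, -0.301]
wrist_force: [0.9, 0.1, -0.3]
gripper_width: 0.0108
t 7.325 tip [ 0.5183 -0.0921  0.0996] depth mm -6.01 lat [-0.05  0.11 -0.08] F along bore 0.23 [ 0.11  0.68 -0.2 ] w 0.0112
[[309.00515578 207.83611706]] [[263.84413605 218.28242821]] [ 0.     -0.0003  0.0003]
(array([-0.01, -0.02,  1.  ]), array([-0.0004,  0.0001,  0.0005]))
```

View pics/top5.png

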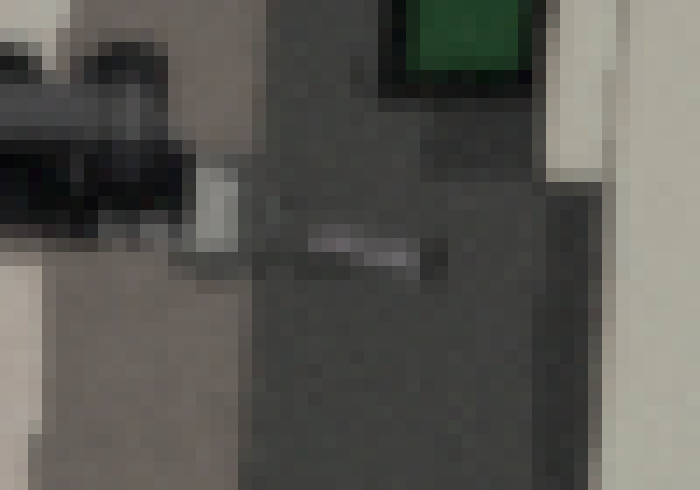

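View pics/scene5.png

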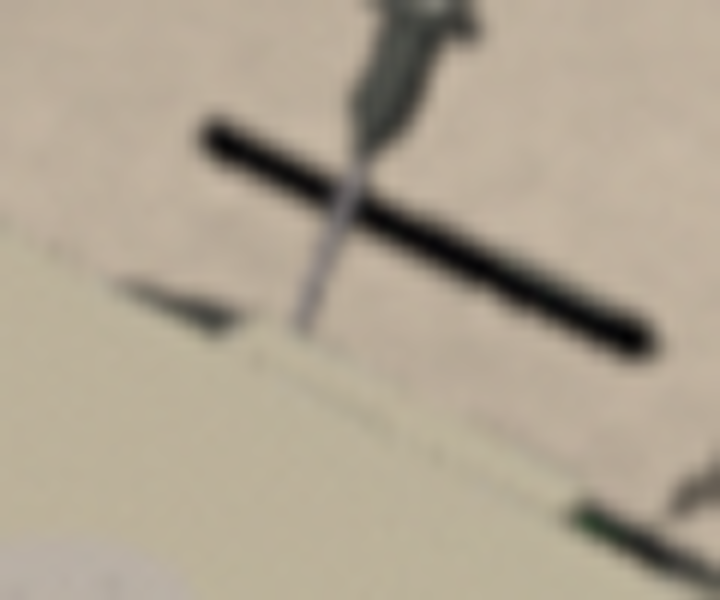

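```bash
python3 -m handwheel '[{"slide":[-0.01,-0.02,0.4],"delta_rot":[0,0,0],"claw":0},{"slide":[-0.01,-0.02,0.7],"delta_rot":[0,0,0],"claw":0},{"slide":[-0.01,-0.02,1.0],"delta_rot":[0,0,0],"claw":0},{"slide":[-0.01,-0.02,1.0],"delta_rot":[0,0,0],"claw":0},{"slide":[-0.01,-0.02,1.0],"delta_rot":[0,0,0],"claw":0}]'
cat > st.py <<'E'
from plan import *
from plant import state
stat(state())
E
python3 st.py
```

```text
time_s: 7.95
tool_pos: [0.5208, -0.0246, 0.1965]
tool_rot: [-0.006, 0.018, 0.953, -0.301]
wrist_force: [-0.6, 0.1, -1.0]
gripper_width: 0.0106
t 7.95 tip [ 0.5179 -0.0983  0.0913] depth mm 4.41 lat [-0.24 -0.1   0.08] F along bore -0.77 [-0.63  0.12 -1.01] w 0.0106
```

```bash
python3 -m handwheel '[{"slide":[0,0,0.15],"delta_rot":[0,0,0],"claw":0},{"slide":[0,0,0.3],"delta_rot":[0,0,0],"claw":0},{"slide":[0,0,0.3],"delta_rot":[0,0,0],"claw":0}]';python3 st.py
python3 -m handwheel '[{"slide":[0,0,0.1],"delta_rot":[0,0,0],"claw":0},{"slide":[0,0,0.2],"delta_rot":[0,0,0],"claw":0},{"slide":[0,0,0.2],"delta_rot":[0,0,0],"claw":0}]';python3 st.py
```

```text
time_s: 8.32
tool_pos: [0.5206, -0.0263, 0.1939]
tool_rot: [-0.006, 0.018, 0.953, -0.301]
wrist_force: [0.8, -0.3, -0.6]
gripper_width: 0.0111
t 8.325 tip [ 0.5177 -0.1001  0.0888] depth mm 7.48 lat [-0.33 -0.1   0.08] F along bore -0.68 [ 0.84 -0.3  -0.64] w 0.0111
time_s: 8.7
tool_pos: [0.5206, -0.0275, 0.1923]
tool_rot: [-0.006, 0.018, 0.953, -0.301]
wrist_force: [-0.5, 0.8, 0.3]
gripper_width: 0.011
t 8.7 tip [ 0.5176 -0.1012  0.0871] depth mm 9.48 lat [-0.37 -0.11  0.09] F along bore 0.7 [-0.48  0.78  0.32] w 0.011
```

```bash
python3 -m handwheel '[{"slide":[0,0,0.1],"delta_rot":[0,0,0],"claw":0},{"slide":[0,0,0.2],"delta_rot":[0,0,0],"claw":0},{"slide":[0,0,0.2],"delta_rot":[0,0,0],"claw":0}]';python3 st.py
python3 -m handwheel '[{"slide":[0,0,0.1],"delta_rot":[0,0,0],"claw":0},{"slide":[0,0,0.2],"delta_rot":[0,0,0],"claw":0},{"slide":[0,0,0.2],"delta_rot":[0,0,0],"claw":0}]';python3 st.py
```

```text
time_s: 9.07
tool_pos: [0.5205, -0.0286, 0.1907]
tool_rot: [-0.006, 0.018, 0.953, -0.301]
wrist_force: [-0.0, -0.2, -1.1]
gripper_width: 0.0112
t 9.075 tip [ 0.5176 -0.1024  0.0855] depth mm 11.46 lat [-0.34 -0.1   0.08] F along bore -1.03 [-0.05 -0.16 -1.14] w 0.0112
time_s: 9.45
tool_pos: [0.5205, -0.0298, 0.189]
tool_rot: [-0.006, 0.018, 0.953, -0.301]
wrist_force: [-0.7, -0.4, -0.6]
gripper_width: 0.0112
t 9.45 tip [ 0.5176 -0.1035  0.0838] depth mm 13.48 lat [-0.33 -0.08  0.07] F along bore -0.72 [-0.67 -0.44 -0.55] w 0.0112
```

```bash
python3 -m handwheel '[{"slide":[0,0,0.1],"delta_rot":[0,0,0],"claw":0},{"slide":[0,0,0.2],"delta_rot":[0,0,0],"claw":0},{"slide":[0,0,0.2],"delta_rot":[0,0,0],"claw":0}]';python3 st.py
python3 -m handwheel '[{"slide":[0,0,0.1],"delta_rot":[0,0,0],"claw":0},{"slide":[0,0,0.2],"delta_rot":[0,0,0],"claw":0},{"slide":[0,0,0.2],"delta_rot":[0,0,0],"claw":0}]';python3 st.py
```

```text
time_s: 9.82
tool_pos: [0.5207, -0.0308, 0.1876]
tool_rot: [-0.006, 0.018, 0.953, -0.301]
wrist_force: [-0.5, 2.1, 3.1]
gripper_width: 0.0112
t 9.825 tip [ 0.5178 -0.1045  0.0824] depth mm 15.21 lat [-0.08 -0.11  0.08] F along bore 3.76 [-0.49  2.15  3.1 ] w 0.0112
time_s: 10.2
tool_pos: [0.5206, -0.032, 0.1859]
tool_rot: [-0.006, 0.018, 0.953, -0.301]
wrist_force: [0.4, 2.6, 3.4]
gripper_width: 0.0111
t 10.2 tip [ 0.5177 -0.1057  0.0807] depth mm 17.32 lat [-0.12 -0.11  0.09] F along bore 4.24 [0.37 2.57 3.36] w 0.0111
```

```bash
python3 -m handwheel '[{"slide":[0,0,0.1],"delta_rot":[0,0,0],"claw":0},{"slide":[0,0,0.15],"delta_rot":[0,0,0],"claw":0},{"slide":[0,0,0.15],"delta_rot":[0,0,0],"claw":0}]';python3 st.py
python3 - <<'E'
from plan import *
from plant import cams
q=cams.camera("scene"); f=q["frame"][:,:,::-1]
cv2.imwrite("pics/scene6.png",cv2.resize(f[110:330,160:360],None,fx=2.7,fy=2.7,interpolation=cv2.INTER_CUBIC))
E
```

```text
time_s: 10.58
tool_pos: [0.5204, -0.0329, 0.1845]
tool_rot: [-0.006, 0.018, 0.953, -0.301]
wrist_force: [-1.3, 2.5, 3.1]
gripper_width: 0.0112
t 10.575 tip [ 0.5175 -0.1067  0.0793] depth mm 18.98 lat [-0.25 -0.12  0.1 ] F along bore 3.97 [-1.33  2.52  3.12] w 0.0112
```

View pics/scene6.png

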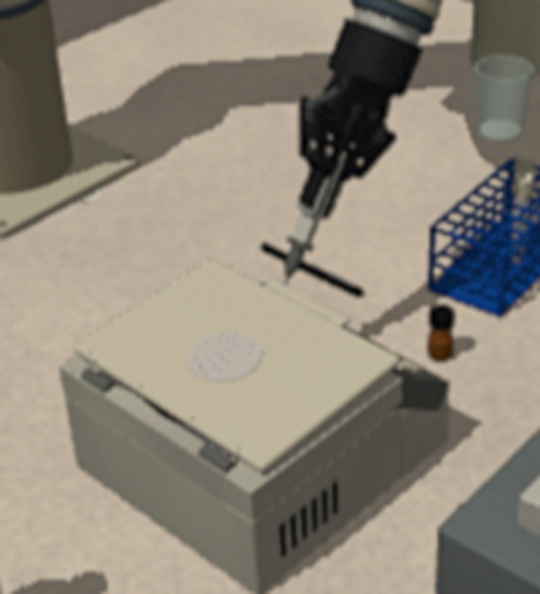

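```bash
python3 -m handwheel '[{"slide":[0,0,0.05],"delta_rot":[0,0,0],"claw":0},{"slide":[0,0,0.08],"delta_rot":[0,0,0],"claw":0},{"slide":[0,0,0.08],"delta_rot":[0,0,0],"claw":0},{"slide":[0,0,0.08],"delta_rot":[0,0,0],"claw":0}]';python3 st.py
python3 - <<'E'
from plan import *
from plant import cams
q=cams.camera("scene"); f=q["frame"][:,:,::-1]
cv2.imwrite("pics/scene7.png",cv2.resize(f[110:330,160:360],None,fx=2.7,fy=2.7,interpolation=cv2.INTER_CUBIC))
E
```

```text
time_s: 11.12
tool_pos: [0.5205, -0.0333, 0.184]
tool_rot: [-0.006, 0.018, 0.953, -0.301]
wrist_force: [-0.7, 3.6, 4.1]
gripper_width: 0.0113
t 11.125 tip [ 0.5176 -0.1071  0.0788] depth mm 19.59 lat [-0.2  -0.11  0.09] F along bore 5.35 [-0.65  3.55  4.07] w 0.0113
```

View pics/scene7.png

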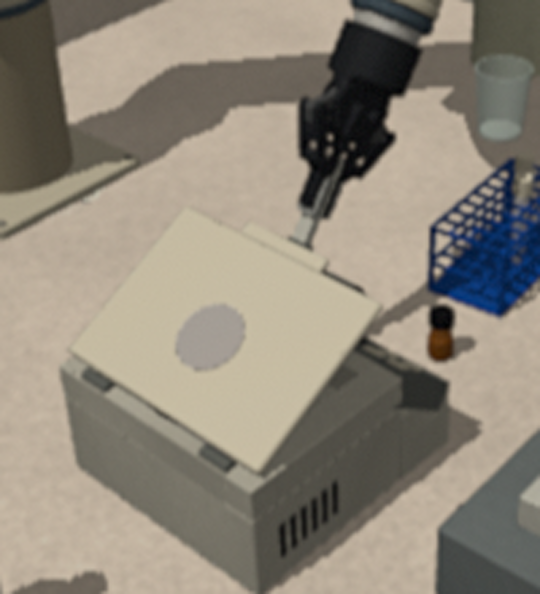

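```bash
python3 -m handwheel '[{"slide":[0,0,-1.5],"delta_rot":[0,0,0],"claw":0},{"slide":[0,0,-3.5],"delta_rot":[0,0,0],"claw":0},{"slide":[0,0,-6],"delta_rot":[0,0,0],"claw":0},{"slide":[0,0,-9],"delta_rot":[0,0,0],"claw":0},{"slide":[0,0,-9],"delta_rot":[0,0,0],"claw":0},{"slide":[0,0,-9],"delta_rot":[0,0,0],"claw":0}]';python3 - <<'E'
from plan import *
from plant import state
s=state();stat(s);a=np.radians(95)
Rg=R.from_quat(np.array([-4.36097534e-02,9.99048622e-01,1.1e-05,2.0e-4]))
print(go(s,[.5691,.1456,.2865],Rg))
E
```

```text
time_s: 11.92
tool_pos: [0.5218, 0.0181, 0.2571]
tool_rot: [-0.007, 0.018, 0.953, -0.301]
wrist_force: [0.3, 0.9, -1.9]
gripper_width: 0.0114
t 11.925 tip [ 0.5187 -0.0557  0.1519] depth mm -69.7 lat [-0.99 -0.01  0.01] F along bore -1.05 [ 0.32  0.9  -1.93] w 0.0114
(array([-4.24,  8.88, -9.85]), array([-0.6113, -0.0407, -0.1207]))
```

```bash
python3 -m handwheel '[{"slide":[-1.1,2.2,-3.5],"delta_rot":[-0.153,-0.01,-0.03],"claw":0},{"slide":[-2.1,4.4,-6],"delta_rot":[-0.306,-0.02,-0.06],"claw":0},{"slide":[-3.2,6.6,-8.5],"delta_rot":[-0.459,-0.03,-0.09],"claw":0},{"slide":[-4.24,8.88,-9.85],"delta_rot":[-0.611,-0.041,-0.121],"claw":0},{"slide":[-4.24,8.88,-9.85],"delta_rot":[-0.611,-0.041,-0.121],"claw":0},{"slide":[-4.24,8.88,-9.85],"delta_rot":[-0.611,-0.041,-0.121],"claw":0},{"slide":[-4.24,8.88,-9.85],"delta_rot":[-0.611,-0.041,-0.121],"claw":0},{"slide":[-4.24,8.88,-9.85],"delta_rot":[-0.611,-0.041,-0.121],"claw":0}]';python3 - <<'E'
from plan import *
from plant import state,cams
load()
q=cams.camera("scene"); f=q["frame"][:,:,::-1]
cv2.imwrite("pics/scene8.png",cv2.resize(f[90:230,280:400],None,fx=4.2,fy=4.2,interpolation=cv2.INTER_CUBIC))
s=state()
Rg=R.from_quat(np.array([-4.36097534e-02,9.99048622e-01,1.1e-05,2.0e-4]))
print(s["tool_pos"],go(s,[.5691,.1456,.2865],Rg),go(s,[.5691,.1456,.1367],Rg),s["wrist_force"])
p0,R0=tool(s);print(proj("scene",p0+R0.apply([0,0,L])))
E
```

```text
time_s: 12.92
tool_pos: [0.5694, 0.1459, 0.2869]
tool_rot: [0.001, -0.044, 0.999, -0.001]
wrist_force: [-0.2, 0.5, -0.5]
gripper_width: 0.0114
[0.56947111 0.14594397 0.287067  ] (array([ 0.04, -0.03,  0.06]), array([-0.0009,  0.0009,  0.0007])) (array([ 0.06, -0.02, 15.04]), array([-0.0009,  0.0009,  0.0007])) [-0.10817794  0.87265977 -0.78460505]
[[337.11072344 166.32184648]]
```

View pics/scene8.png

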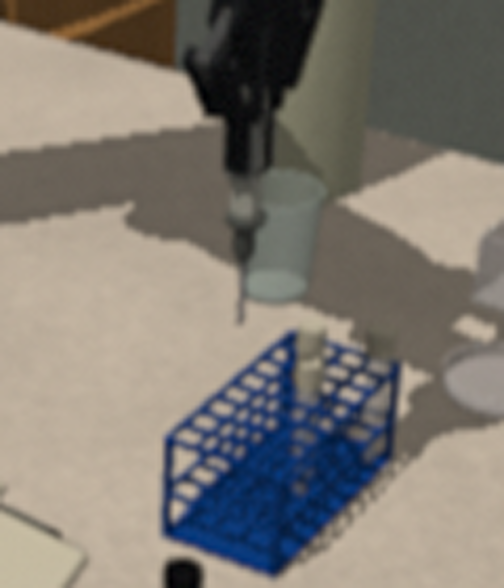

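```bash
python3 -m handwheel '[{"slide":[0.05,-0.03,3],"delta_rot":[-0.001,0.001,0.001],"claw":0},{"slide":[0.05,-0.03,6.5],"delta_rot":[-0.001,0.001,0.001],"claw":0},{"slide":[0.05,-0.03,10],"delta_rot":[-0.001,0.001,0.001],"claw":0},{"slide":[0.05,-0.03,13],"delta_rot":[-0.001,0.001,0.001],"claw":0},{"slide":[0.05,-0.03,14.3],"delta_rot":[-0.001,0.001,0.001],"claw":0},{"slide":[0.05,-0.03,14.7],"delta_rot":[-0.001,0.001,0.001],"claw":0},{"slide":[0.05,-0.03,14.7],"delta_rot":[-0.001,0.001,0.001],"claw":0},{"slide":[0.05,-0.03,14.7],"delta_rot":[-0.001,0.001,0.001],"claw":0}]';python3 - <<'E'
from plan import *
from plant import state,cams
q=cams.camera("scene"); f=q["frame"][:,:,::-1]
cv2.imwrite("pics/scene9.png",cv2.resize(f[130:230,290:410],None,fx=6,fy=6,interpolation=cv2.INTER_CUBIC))
s=state();print(s["tool_pos"],s["wrist_force"])
E
```

```text
time_s: 13.98
tool_pos: [0.5703, 0.1457, 0.1413]
tool_rot: [0.001, -0.043, 0.999, 0.001]
wrist_force: [0.6, 0.3, -1.1]
gripper_width: 0.0114
[0.57016012 0.14571841 0.14127013] [ 0.26328842  0.44582861 -0.19376761]
```

View pics/scene9.png

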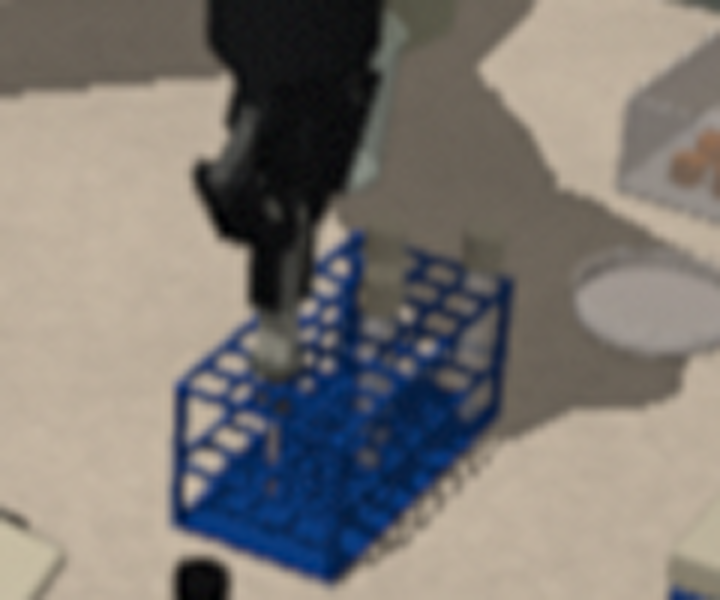

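```bash
python3 -m handwheel '[{"slide":[0.07,0,0.15],"delta_rot":[0,0,0],"claw":0},{"slide":[0.07,0,0.3],"delta_rot":[0,0,0],"claw":0},{"slide":[0.07,0,0.38],"delta_rot":[0,0,0],"claw":0},{"slide":[0.07,0,0.38],"delta_rot":[0,0,0],"claw":0},{"slide":[0.07,0,0.38],"delta_rot":[0,0,0],"claw":0}]'
```

```text
time_s: 14.65
tool_pos: [0.5689, 0.1455, 0.1366]
tool_rot: [0.0, -0.043, 0.999, 0.0]
wrist_force: [-0.9, 0.1, 2.8]
gripper_width: 0.0113
```

```bash
python3 -m handwheel '[{"slide":[0,0,0],"delta_rot":[0,0,0],"claw":0.3},{"slide":[0,0,0],"delta_rot":[0,0,0],"claw":0.5},{"slide":[0,0,0],"delta_rot":[0,0,0],"claw":0.8},{"slide":[0,0,0],"delta_rot":[0,0,0],"claw":0.8},{"slide":[0,0,0],"delta_rot":[0,0,0],"claw":0.8},{"slide":[0,0,-4],"delta_rot":[0,0,0],"claw":0.8},{"slide":[0,0,-8],"delta_rot":[0,0,0],"claw":0.8},{"slide":[0,0,-13],"delta_rot":[0,0,0],"claw":0.8},{"slide":[0,0,-17],"delta_rot":[0,0,0],"claw":0.8},{"slide":[0,0,-17],"delta_rot":[0,0,0],"claw":0.8}]';python3 - <<'E'
from plan import *
from plant import state,cams
load()
q=cams.camera("scene"); f=q["frame"][:,:,::-1]
cv2.imwrite("pics/raw_scene10.png",f)
cv2.imwrite("pics/scene10.png",cv2.resize(f[130:330,170:410],None,fx=3.2,fy=2.9,interpolation=cv2.INTER_CUBIC))
for t in("lid_lip","lid_hinge","pin_grip"): print(t,[(round(d["p"],2),np.round(d["at"],1)) for d in cams.mark_of(q,t)])
p=cams.camera("top")
for t in("lid_lip","lid_hinge"): print(t,[(round(d["p"],2),np.round(d["at"],1)) for d in cams.mark_of(p,t)])
cv2.imwrite("pics/top10.png",cv2.resize(p["frame"][130:250,160:400,::-1],None,fx=3.2,fy=3.2,interpolation=cv2.INTER_CUBIC))
s=state();print(s["tool_pos"],s["wrist_force"],s["time_s"])
E
```

```text
time_s: 15.9
tool_pos: [0.5705, 0.1458, 0.3102]
tool_rot: [0.004, -0.043, 0.999, 0.001]
wrist_force: [1.0, -0.3, -0.0]
gripper_width: 0.0682
lid_lip [(0.72, array([265.5, 199.7]))]
lid_hinge [(0.72, array([216.6, 264.9])), (0.52, array([265.8, 198.6])), (0.16, array([351.9, 207. ]))]
pin_grip [(0.82, array([335.8, 177.4])), (0.58, array([399.5, 183.5]))]
lid_lip [(0.69, array([333.5, 181.9]))]
lid_hinge [(0.92, array([378.7, 193.6]))]
[0.56818829 0.14521168 0.30498786] [ 0.37865182 -0.54152601  0.41881264] 16.25
```

View pics/scene10.png

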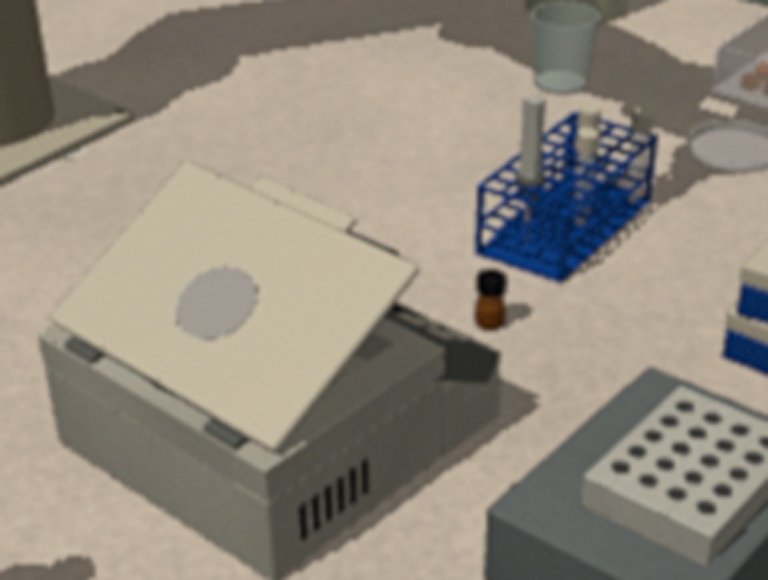

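View pics/top10.png

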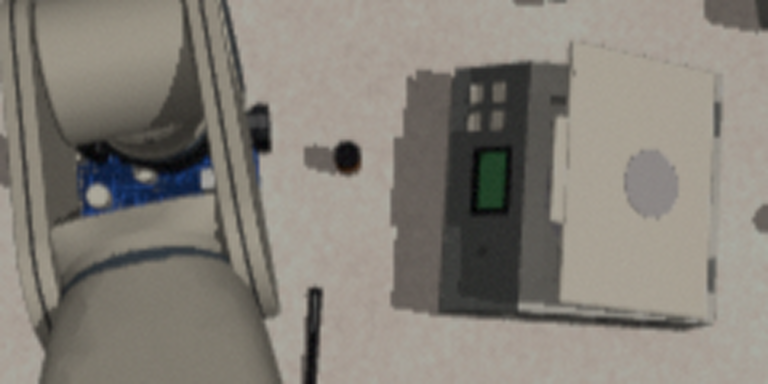

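```bash
cat > lid.py <<'E'
from plan import *
load()
cx=np.array([np.cos(cen[2]),np.sin(cen[2]),0]);cy=np.array([-cx[1],cx[0],0]);ez=np.array([0,0,1.])
hx=cen[3]
O=PORT+.0875*cx+.06*cy-np.array([0,0,.0948])   # centrifuge origin
hinge=O+hx*cx+.118*ez
def lidpt(th,r,n,y=0): return hinge+r*(-np.cos(th)*cx+np.sin(th)*ez)+n*(np.sin(th)*cx+np.cos(th)*ez)+y*cy
Rl=Rins();M=Rl.as_matrix()
def tcp(th,gap=0,y=0):
    if th<.96: c=lidpt(th,.172,.004,y);q=[0,-.0145,.015]
    else: c=lidpt(th,.162,.004,y);q=[0,-.0145,.025]
    return c-M@np.array(q)+gap*M[:,1]
def angle(obs):
    f=lambda v:np.concatenate([proj(n,lidpt(v[0],.172,.007))[0]-px for n,px in obs]); s=least_squares(f,[.6]); return s.x,s.fun.round(1)
E
python3 - <<'E'
from lid import *
from plant import state
print(O,hinge,cen)
print(tri([("scene",(266,200.2)),("top",(333.5,181.9))]),angle([("scene",(266,200.2)),("top",(333.5,181.9))]))
print(proj("top",hinge),proj("scene",hinge))
s=state()
for th,g in[(.5,.03),(.5,.01)]+[(t,0) for t in(.5,.7,.9,1.1,1.3,1.5)]:
    p=tcp(th,g); print(th,g,p.round(3),go(s,p,Rl))
E
```

```text
[ 0.57480591 -0.18543305  0.        ] [ 0.57073286 -0.29173782  0.118     ] [ 0.57453635 -0.18421664 -1.60909248  0.10638277]
(array([ 0.5777335 , -0.14763315,  0.20535764]), np.float64(0.0019013949749371332)) (array([0.50247333]), array([-0.2, -1.4, -1.5,  0. ]))
[[379.74420868 190.32893626]] [[219.24831777 263.11254906]]
0.5 0.03 [ 0.578 -0.098  0.191] (array([  1.09, -24.3 ,  11.42]), array([0.6109, 0.0365, 0.1215]))
0.5 0.01 [ 0.578 -0.114  0.202] (array([  1.3 , -25.93,  10.27]), array([0.6109, 0.0365, 0.1215]))
0.5 0 [ 0.577 -0.122  0.208] (array([  1.4 , -26.74,   9.69]), array([0.6109, 0.0365, 0.1215]))
0.7 0 [ 0.576 -0.142  0.236] (array([  1.65, -28.73,   6.9 ]), array([0.6109, 0.0365, 0.1215]))
0.9 0 [ 0.575 -0.168  0.259] (array([  1.97, -31.23,   4.57]), array([0.6109, 0.0365, 0.1215]))
1.1 0 [ 0.574 -0.196  0.276] (array([  2.32, -34.02,   2.85]), array([0.6109, 0.0365, 0.1215]))
1.3 0 [ 0.573 -0.226  0.287] (array([  2.7 , -37.03,   1.75]), array([0.6109, 0.0365, 0.1215]))
1.5 0 [ 0.572 -0.258  0.292] (array([  3.1 , -40.21,   1.28]), array([0.6109, 0.0365, 0.1215]))
```

```bash
python3 -m handwheel '[{"slide":[0.2,-5,1],"delta_rot":[0.122,0.007,0.024],"claw":0},{"slide":[0.4,-10,3],"delta_rot":[0.27,0.015,0.05],"claw":0},{"slide":[0.7,-15,6],"delta_rot":[0.42,0.024,0.08],"claw":0},{"slide":[0.9,-20,9],"delta_rot":[0.55,0.032,0.11],"claw":0},{"slide":[1.09,-24.3,11.42],"delta_rot":[0.611,0.0365,0.1215],"claw":0},{"slide":[1.09,-24.3,11.42],"delta_rot":[0.611,0.0365,0.1215],"claw":0},{"slide":[1.09,-24.3,11.42],"delta_rot":[0.611,0.0365,0.1215],"claw":0},{"slide":[1.09,-24.3,11.42],"delta_rot":[0.611,0.0365,0.1215],"claw":0},{"slide":[1.09,-24.3,11.42],"delta_rot":[0.611,0.0365,0.1215],"claw":0}]'; cat > look.py <<'E'
import sys
from lid import *
from plant import state,cams
k=sys.argv[1]
q=cams.camera("scene");p=cams.camera("top")
a=cv2.resize(q["frame"][100:320,170:360,::-1],(380,440));b=cv2.resize(p["frame"][140:240,260:400,::-1],(420,300))
o=np.zeros((440,800,3),np.uint8);o[:,:380]=a;o[:300,380:]=b;cv2.imwrite(f"pics/l{k}.png",o)
s=state();print(s["tool_pos"].round(4),s["wrist_force"].round(1),s["time_s"],s["qpos"].round(2))
for th,g in[(.5,.01),(.5,0),(.6,0),(.7,0),(.8,0),(.9,0),(1.0,0),(1.1,0),(1.2,0),(1.3,0),(1.4,0),(1.5,0),(1.55,0)]: print(th,g,*go(s,tcp(th,g),Rl))
E
python3 look.py 1
```

```text
time_s: 17.38
tool_pos: [0.5795, -0.0969, 0.1929]
tool_rot: [-0.004, 0.018, 0.954, -0.3]
wrist_force: [-0.1, -0.4, 0.4]
gripper_width: 0.0001
[ 0.5793 -0.0971  0.1927] [-0.  -0.1  0.6] 17.475 [ 0.08  0.52  1.79 -0.72  1.05 -1.01]
0.5 0.01 [ 0.11 -1.95  0.2 ] [ 0.0008  0.0033 -0.0015]
0.5 0 [ 0.11 -2.95  0.2 ] [ 0.0008  0.0033 -0.0015]
0.6 0 [ 0.1  -4.54 -0.45] [ 0.0008  0.0033 -0.0015]
0.7 0 [ 0.1  -6.19 -0.93] [ 0.0008  0.0033 -0.0015]
0.8 0 [ 0.09 -7.88 -1.25] [ 0.0008  0.0033 -0.0015]
0.9 0 [ 0.09 -9.6  -1.4 ] [ 0.0008  0.0033 -0.0015]
1.0 0 [  0.09 -11.28  -1.38] [ 0.0008  0.0033 -0.0015]
1.1 0 [  0.09 -12.89  -1.2 ] [ 0.0008  0.0033 -0.0015]
1.2 0 [  0.09 -14.47  -0.85] [ 0.0008  0.0033 -0.0015]
1.3 0 [  0.09 -16.01  -0.35] [ 0.0008  0.0033 -0.0015]
1.4 0 [  0.09 -17.49   0.3 ] [ 0.0008  0.0033 -0.0015]
1.5 0 [  0.09 -18.9    1.1 ] [ 0.0008  0.0033 -0.0015]
1.55 0 [  0.09 -19.57   1.55] [ 0.0008  0.0033 -0.0015]
```

View pics/l1.png

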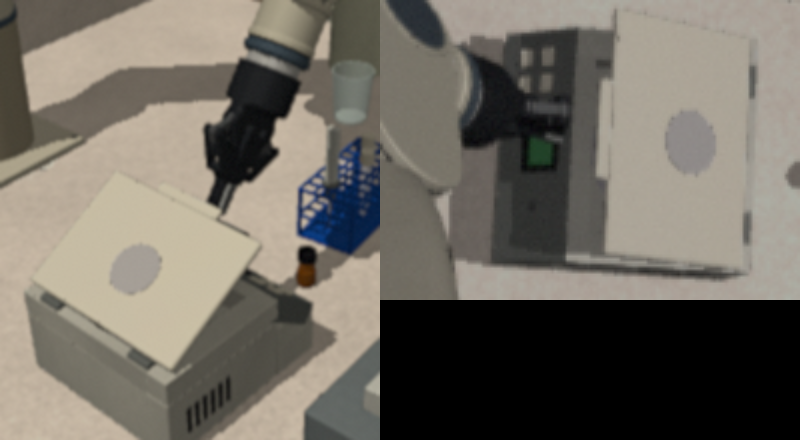

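```bash
python3 -m handwheel '[{"slide":[0.1,-1,0.1],"delta_rot":[0,0,0],"claw":0},{"slide":[0.1,-1.95,0.2],"delta_rot":[0,0,0],"claw":0},{"slide":[0.1,-2.95,0.2],"delta_rot":[0,0,0],"claw":0},{"slide":[0.1,-3.8,-0.15],"delta_rot":[0,0,0],"claw":0},{"slide":[0.1,-4.54,-0.45],"delta_rot":[0,0,0],"claw":0},{"slide":[0.1,-5.4,-0.7],"delta_rot":[0,0,0],"claw":0},{"slide":[0.1,-6.19,-0.93],"delta_rot":[0,0,0],"claw":0},{"slide":[0.1,-7,-1.1],"delta_rot":[0,0,0],"claw":0},{"slide":[0.1,-7.88,-1.25],"delta_rot":[0,0,0],"claw":0},{"slide":[0.1,-7.88,-1.25],"delta_rot":[0,0,0],"claw":0}]'; python3 look.py 2
```

```text
time_s: 18.73
tool_pos: [0.5758, -0.1554, 0.248]
tool_rot: [-0.004, 0.019, 0.954, -0.301]
wrist_force: [-0.3, -0.2, -0.2]
gripper_width: 0.0003
[ 0.5755 -0.155   0.2474] [ 0.6 -0.5  0.5] 18.825 [-0.02  0.43  1.77 -0.71  1.07 -1.15]
0.5 0.01 [-0.03  5.94  1.36] [ 0.0006  0.0018 -0.0015]
0.5 0 [-0.03  4.94  1.36] [ 0.0006  0.0018 -0.0015]
0.6 0 [-0.04  3.35  0.71] [ 0.0006  0.0018 -0.0015]
0.7 0 [-0.04  1.7   0.22] [ 0.0006  0.0018 -0.0015]
0.8 0 [-0.04  0.01 -0.1 ] [ 0.0006  0.0018 -0.0015]
0.9 0 [-0.05 -1.71 -0.25] [ 0.0006  0.0018 -0.0015]
1.0 0 [-0.05 -3.38 -0.22] [ 0.0006  0.0018 -0.0015]
1.1 0 [-0.05 -4.99 -0.04] [ 0.0006  0.0018 -0.0015]
1.2 0 [-0.05 -6.58  0.31] [ 0.0006  0.0018 -0.0015]
1.3 0 [-0.05 -8.12  0.81] [ 0.0006  0.0018 -0.0015]
1.4 0 [-0.05 -9.6   1.46] [ 0.0006  0.0018 -0.0015]
1.5 0 [ -0.06 -11.01   2.26] [ 0.0006  0.0018 -0.0015]
1.55 0 [ -0.06 -11.68   2.71] [ 0.0006  0.0018 -0.0015]
```

View pics/l2.png

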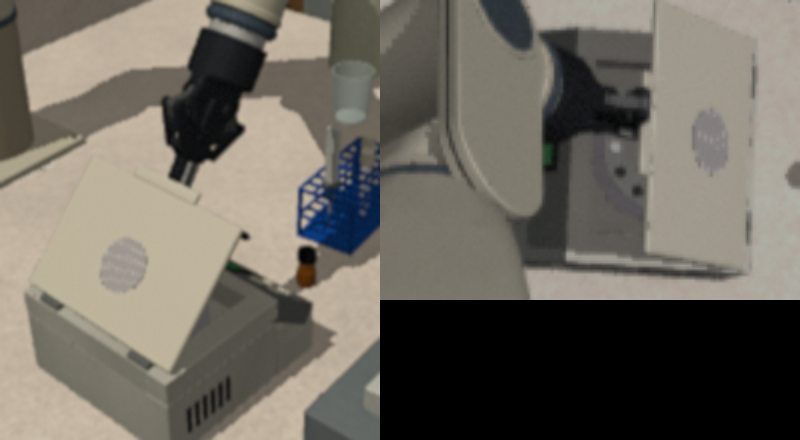

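```bash
python3 -m handwheel '[{"slide":[-0.05,-0.9,-0.2],"delta_rot":[0,0,0],"claw":0},{"slide":[-0.05,-1.71,-0.25],"delta_rot":[0,0,0],"claw":0},{"slide":[-0.05,-2.6,-0.25],"delta_rot":[0,0,0],"claw":0},{"slide":[-0.05,-3.4,-0.22],"delta_rot":[0,0,0],"claw":0},{"slide":[-0.05,-4.2,-0.15],"delta_rot":[0,0,0],"claw":0},{"slide":[-0.05,-5,-0.04],"delta_rot":[0,0,0],"claw":0},{"slide":[-0.05,-5.8,0.12],"delta_rot":[0,0,0],"claw":0},{"slide":[-0.05,-6.6,0.31],"delta_rot":[0,0,0],"claw":0},{"slide":[-0.05,-7.4,0.55],"delta_rot":[0,0,0],"claw":0},{"slide":[-0.05,-8.12,0.81],"delta_rot":[0,0,0],"claw":0},{"slide":[-0.05,-8.9,1.1],"delta_rot":[0,0,0],"claw":0},{"slide":[-0.05,-8.9,1.1],"delta_rot":[0,0,0],"claw":0}]'; python3 look.py 3
```

```text
time_s: 20.32
tool_pos: [0.5729, -0.2348, 0.2896]
tool_rot: [-0.005, 0.019, 0.954, -0.301]
wrist_force: [-0.2, -0.1, -0.7]
gripper_width: 0.0003
[ 0.5729 -0.2342  0.2894] [-0.4 -0.6 -0.4] 20.425 [-0.15  0.38  1.74 -0.71  1.07 -1.31]
0.5 0.01 [ 0.02 14.84  0.25] [ 0.0005  0.0016 -0.0015]
0.5 0 [ 0.02 13.84  0.25] [ 0.0005  0.0016 -0.0015]
0.6 0 [ 0.02 12.25 -0.4 ] [ 0.0005  0.0016 -0.0015]
0.7 0 [ 1.00e-02  1.06e+01 -8.80e-01] [ 0.0005  0.0016 -0.0015]
0.8 0 [ 0.01  8.91 -1.2 ] [ 0.0005  0.0016 -0.0015]
0.9 0 [ 0.01  7.2  -1.35] [ 0.0005  0.0016 -0.0015]
1.0 0 [ 0.    5.52 -1.33] [ 0.0005  0.0016 -0.0015]
1.1 0 [ 0.    3.91 -1.15] [ 0.0005  0.0016 -0.0015]
1.2 0 [-0.    2.32 -0.8 ] [ 0.0005  0.0016 -0.0015]
1.3 0 [-0.    0.78 -0.3 ] [ 0.0005  0.0016 -0.0015]
1.4 0 [-0.   -0.7   0.35] [ 0.0005  0.0016 -0.0015]
1.5 0 [-0.   -2.11  1.15] [ 0.0005  0.0016 -0.0015]
1.55 0 [-0.   -2.78  1.6 ] [ 0.0005  0.0016 -0.0015]
```

View pics/l3.png

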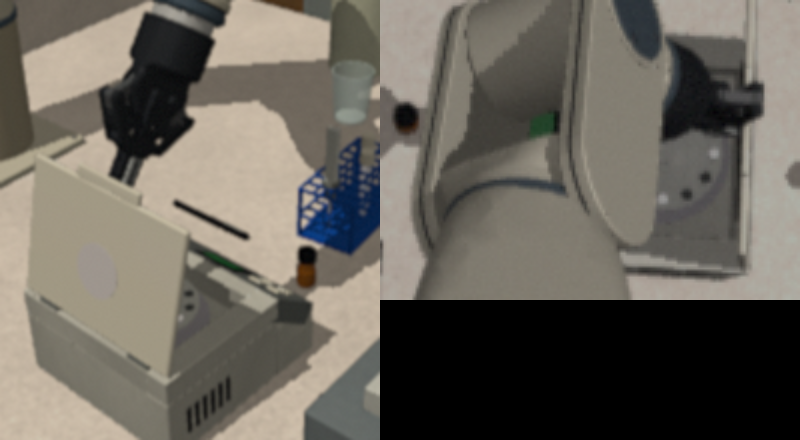

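```bash
python3 -m handwheel '[{"slide":[0,-0.7,0.35],"delta_rot":[0,0,0],"claw":0},{"slide":[0,-1.4,0.75],"delta_rot":[0,0,0],"claw":0},{"slide":[0,-2.1,1.15],"delta_rot":[0,0,0],"claw":0},{"slide":[0,-2.1,1.15],"delta_rot":[0,0,0],"claw":0},{"slide":[0,-2.1,1.15],"delta_rot":[0,0,0],"claw":0}]'; python3 look.py 4 | tail -4;python3 -m handwheel '[{"slide":[0,-0.3,0.2],"delta_rot":[0,0,0],"claw":0},{"slide":[0,-0.3,0.2],"delta_rot":[0,0,0],"claw":0}]'
```

```text
time_s: 21.05
tool_pos: [0.572, -0.258, 0.292]
tool_rot: [-0.005, 0.019, 0.954, -0.301]
wrist_force: [-0.8, -0.2, 1.0]
gripper_width: -0.0003
1.3 0 [ 0.01  2.87 -1.43] [ 0.0005  0.002  -0.0012]
1.4 0 [ 0.01  1.39 -0.78] [ 0.0005  0.002  -0.0012]
1.5 0 [ 0.01 -0.02  0.02] [ 0.0005  0.002  -0.0012]
1.55 0 [ 0.01 -0.7   0.47] [ 0.0005  0.002  -0.0012]
time_s: 21.4
tool_pos: [0.572, -0.2616, 0.2921]
tool_rot: [-0.005, 0.019, 0.954, -0.301]
wrist_force: [1.0, -0.1, 0.1]
gripper_width: -0.0001
```

View pics/l4.png

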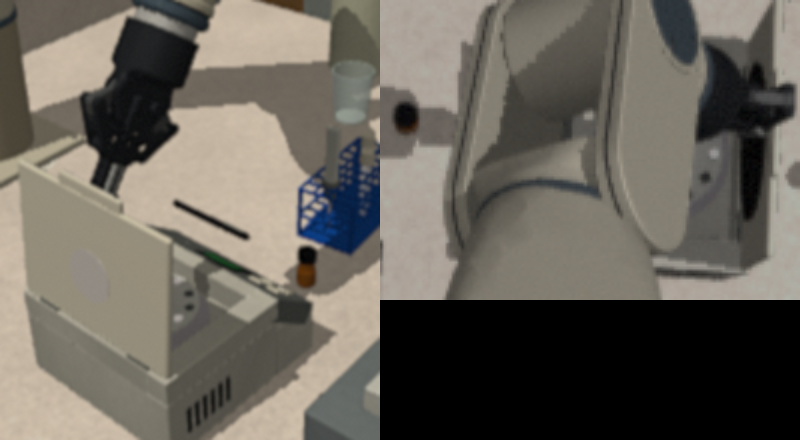

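```bash
python3 -m handwheel '[{"slide":[0,-0.25,0.17],"delta_rot":[0,0,0],"claw":0},{"slide":[0,-0.5,0.35],"delta_rot":[0,0,0],"claw":0},{"slide":[0,-0.5,0.35],"delta_rot":[0,0,0],"claw":0},{"slide":[0,-0.5,0.35],"delta_rot":[0,0,0],"claw":0}]'; python3 -m handwheel '[{"slide":[0,-0.25,0.17],"delta_rot":[0,0,0],"claw":0},{"slide":[0,-0.4,0.3],"delta_rot":[0,0,0],"claw":0},{"slide":[0,-0.4,0.3],"delta_rot":[0,0,0],"claw":0}]'; python3 look.py 5 | tail -1
```

```text
time_s: 21.9
tool_pos: [0.572, -0.2642, 0.2923]
tool_rot: [-0.004, 0.019, 0.954, -0.298]
wrist_force: [-3.8, 24.2, 9.3]
gripper_width: -0.0002
time_s: 22.28
tool_pos: [0.572, -0.2651, 0.2923]
tool_rot: [-0.003, 0.019, 0.955, -0.296]
wrist_force: [-9.5, 53.0, 22.3]
gripper_width: -0.0003
1.55 0 [ 0.03 -0.08  0.08] [ 0.0104  0.0045 -0.0024]
```

View pics/l5.png

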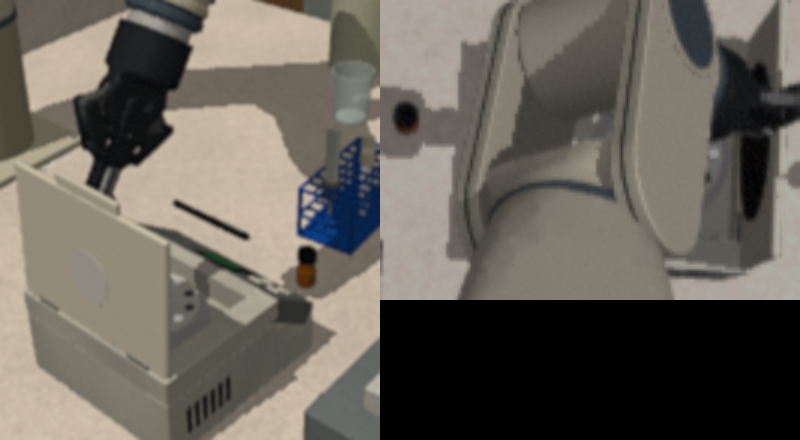

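```bash
python3 -m handwheel '[{"slide":[0,0.8,-0.6],"delta_rot":[0,0,0],"claw":0},{"slide":[0,2.5,-1.7],"delta_rot":[0,0,0],"claw":0},{"slide":[0,5,-5],"delta_rot":[0,0,0],"claw":0},{"slide":[0,8,-9],"delta_rot":[0,0,0],"claw":0},{"slide":[0,11,-13],"delta_rot":[0,0,0],"claw":0},{"slide":[0,14,-16],"delta_rot":[0,0,0],"claw":0},{"slide":[0,14,-16],"delta_rot":[0,0,0],"claw":0},{"slide":[0,14,-16],"delta_rot":[0,0,0],"claw":0}]'; python3 - <<'E'
from lid import *
from plant import state,cams
s=state();print(s["tool_pos"],s["wrist_force"],s["time_s"])
q=cams.camera("scene");p=cams.camera("top")
cv2.imwrite("pics/fs.png",cv2.resize(q["frame"][:,:,::-1],(800,600)));cv2.imwrite("pics/ft.png",cv2.resize(p["frame"][:,:,::-1],(800,600)))
ob=[]
for n,c in(("scene",q),("top",p)):
    d=cams.mark_of(c,"lid_lip");print(n,d)
    if d: print(angle([(n,d[0]["at"])]))
for th in(1.3,1.4,1.5): print(th,proj("scene",[lidpt(th,.172,.007),lidpt(th,.16,.012,.111),lidpt(th,.16,.012,-.111)]).round(1).tolist())
E
```

```text
time_s: 23.38
tool_pos: [0.5791, -0.0664, 0.3424]
tool_rot: [-0.005, 0.018, 0.953, -0.301]
wrist_force: [-0.2, -0.6, -0.3]
gripper_width: 0.0001
[ 0.5791304  -0.0663828   0.34235695] [-0.23706205 -0.64930609 -0.2910532 ] 23.375
scene [{'at': [220.9, 190.1], 'p': 0.88}, {'at': [336.3, 177.8], 'p': 0.58}]
(array([1.38452743]), array([-0.1, -0.2]))
top [{'at': [385.0, 180.7], 'p': 0.88}]
(array([1.37658471]), array([ 0. , -1.5]))
1.3 [[226.4, 188.1], [264.6, 215.3], [188.2, 175.7]]
1.4 [[219.8, 190.3], [258.5, 218.0], [182.0, 177.7]]
1.5 [[213.0, 193.3], [252.2, 221.7], [175.7, 180.4]]
```

View pics/fs.png

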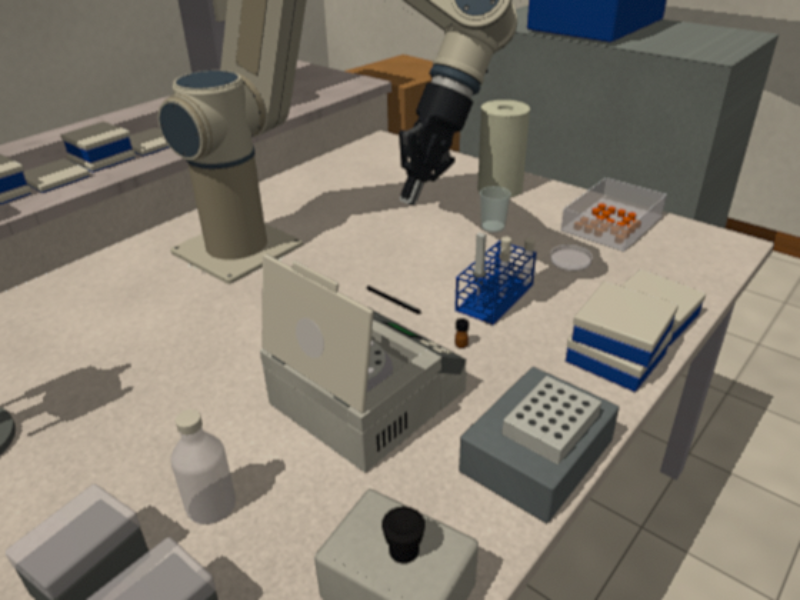

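View pics/ft.png

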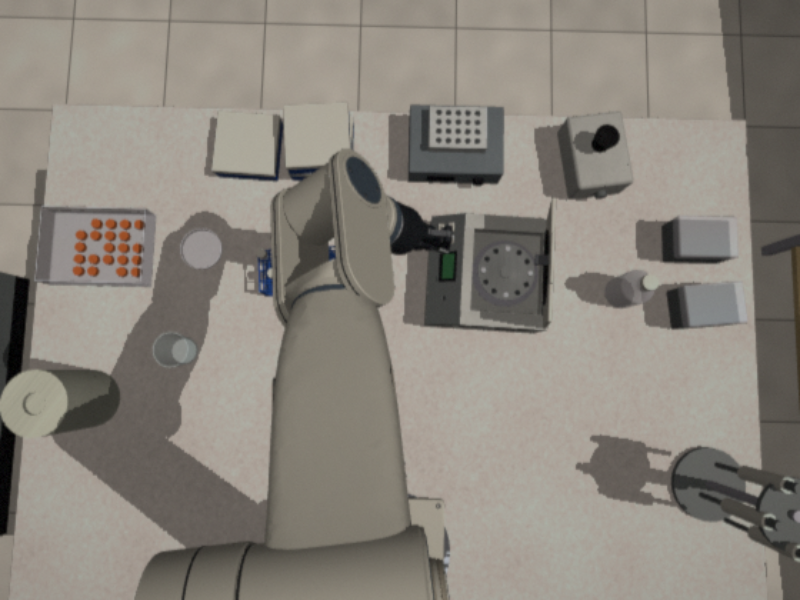

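```bash
python3 - <<'E'
from lid import *
from plant import state
s=state()
for y in(-.15,-.22,-.24,-.25,-.26,-.2625): print(y,go(s,[.572,y,.292],Rl))
E
```

```text
-0.15 (array([ 0.38, -3.9 ,  8.89]), array([ 0.0003,  0.0005, -0.0022]))
-0.22 (array([ 0.1 , -9.63, 12.9 ]), array([ 0.0003,  0.0005, -0.0022]))
-0.24 (array([  0.02, -11.26,  14.05]), array([ 0.0003,  0.0005, -0.0022]))
-0.25 (array([ -0.02, -12.08,  14.62]), array([ 0.0003,  0.0005, -0.0022]))
-0.26 (array([ -0.06, -12.9 ,  15.19]), array([ 0.0003,  0.0005, -0.0022]))
-0.2625 (array([ -0.07, -13.1 ,  15.34]), array([ 0.0003,  0.0005, -0.0022]))
```

```bash
python3 -m handwheel '[{"slide":[0.38,-3.9,8.89],"delta_rot":[0,0,-0.002],"claw":0},{"slide":[0.38,-3.9,8.89],"delta_rot":[0,0,-0.002],"claw":0},{"slide":[0.1,-9.63,12.9],"delta_rot":[0,0,-0.002],"claw":0},{"slide":[0.1,-9.63,12.9],"delta_rot":[0,0,-0.002],"claw":0},{"slide":[0.02,-11.26,14.05],"delta_rot":[0,0,-0.002],"claw":0},{"slide":[-0.02,-12.08,14.62],"delta_rot":[0,0,-0.002],"claw":0},{"slide":[-0.04,-12.5,14.9],"delta_rot":[0,0,-0.002],"claw":0},{"slide":[-0.06,-12.9,15.19],"delta_rot":[0,0,-0.002],"claw":0},{"slide":[-0.06,-12.9,15.19],"delta_rot":[0,0,-0.002],"claw":0},{"slide":[-0.06,-12.9,15.19],"delta_rot":[0,0,-0.002],"claw":0}]'
cat > l2.py <<'E'
from lid import *
from plant import state,cams
import sys
q=cams.camera("scene");p=cams.camera("top")
cv2.imwrite(f"pics/m{sys.argv[1]}.png",cv2.resize(q["frame"][150:290,165:335,::-1],None,fx=4,fy=4,interpolation=cv2.INTER_CUBIC))
for n,c in(("scene",q),("top",p)):
    d=cams.mark_of(c,"lid_lip")
    if d: print(n,d[0],angle([(n,d[0]["at"])]))
s=state();print(s["tool_pos"],s["wrist_force"],s["time_s"])
E
python3 l2.py 1
```

```text
time_s: 24.82
tool_pos: [0.5728, -0.2586, 0.2923]
tool_rot: [-0.005, 0.017, 0.954, -0.301]
wrist_force: [-0.3, 0.4, -0.1]
gripper_width: -0.0002
scene {'at': [214.2, 190.5], 'p': 0.97} (array([1.47018424]), array([0.8, 1.8]))
top {'at': [390.1, 183.2], 'p': 0.97} (array([1.45006649]), array([ 0.2, -3.8]))
[ 0.57273812 -0.2587353   0.2923136 ] [-0.91121199  0.54478561 -0.62302668] 25.025
```

View pics/m1.png

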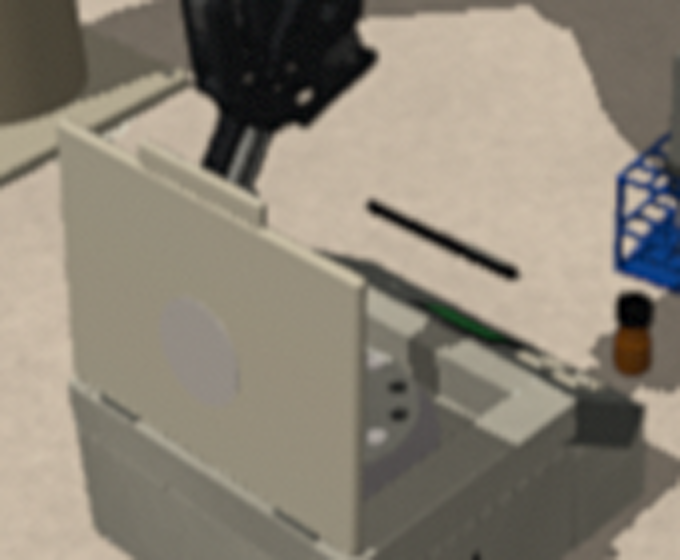

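```bash
python3 -m handwheel '[{"slide":[0,-0.12,0.09],"delta_rot":[0,0,0],"claw":0},{"slide":[0,-0.24,0.18],"delta_rot":[0,0,0],"claw":0},{"slide":[0,-0.28,0.2],"delta_rot":[0,0,0],"claw":0},{"slide":[0,-0.28,0.2],"delta_rot":[0,0,0],"claw":0}]'; python3 l2.py 2
```

```text
time_s: 25.52
tool_pos: [0.5726, -0.2624, 0.2923]
tool_rot: [-0.005, 0.018, 0.954, -0.301]
wrist_force: [-0.5, -0.4, -0.4]
gripper_width: -0.0002
scene {'at': [216.4, 193.0], 'p': 0.75} (array([1.45751144]), array([-0.5, -1.1]))
[ 0.57251224 -0.26241786  0.29229384] [0.44991455 0.03769366 0.34979357] 25.725
```

```bash
python3 -m handwheel '[{"slide":[0,-0.06,0.04],"delta_rot":[0,0,0],"claw":0},{"slide":[0,-0.06,0.04],"delta_rot":[0,0,0],"claw":0},{"slide":[0,-0.06,0.04],"delta_rot":[0,0,0],"claw":0}]'
```

```text
time_s: 26.1
tool_pos: [0.5725, -0.2631, 0.2923]
tool_rot: [-0.005, 0.018, 0.954, -0.301]
wrist_force: [0.2, 1.1, 0.6]
gripper_width: 0.0001
```

```bash
python3 -m handwheel '[{"slide":[0,0.03,-0.02],"delta_rot":[0,0,0],"claw":0},{"slide":[0,0.08,-0.06],"delta_rot":[0,0,0],"claw":0},{"slide":[0,0.15,-0.1],"delta_rot":[0,0,0],"claw":0},{"slide":[0,0.3,-0.2],"delta_rot":[0,0,0],"claw":0},{"slide":[0,0.6,-0.4],"delta_rot":[0,0,0],"claw":0},{"slide":[0,1.2,-0.8],"delta_rot":[0,0,0],"claw":0},{"slide":[0,3,-2.1],"delta_rot":[0,0,0],"claw":0},{"slide":[0,6,-5],"delta_rot":[0,0,0],"claw":0},{"slide":[0,9,-9],"delta_rot":[0,0,0],"claw":0},{"slide":[0,12,-13],"delta_rot":[0,0,0],"claw":0},{"slide":[0,12,-13],"delta_rot":[0,0,0],"claw":0}]'; python3 l2.py 3
```

```text
time_s: 27.48
tool_pos: [0.5799, -0.0871, 0.3312]
tool_rot: [-0.003, 0.016, 0.954, -0.3]
wrist_force: [0.1, -0.3, -0.6]
gripper_width: 0.0
scene {'at': [218.0, 191.1], 'p': 0.73} (array([1.42712249]), array([-0. , -0.1]))
top {'at': [382.1, 181.3], 'p': 0.82} (array([1.33598837]), array([ 0.1, -2.2]))
[ 0.57833642 -0.09098695  0.32947211] [-0.62827688 -0.57661119 -0.36090887] 27.675
```

View pics/m3.png

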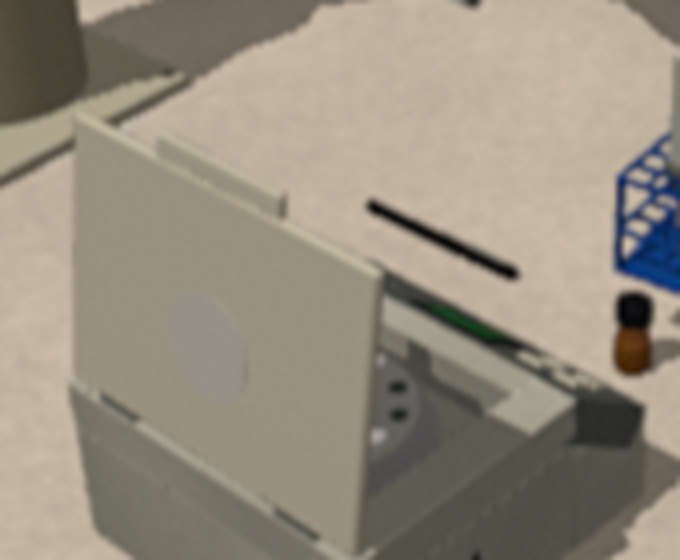

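```bash
python3 -m handwheel '[{"slide":[0,0,0],"delta_rot":[0,0,0],"claw":0},{"slide":[0,0,0],"delta_rot":[0,0,0],"claw":0},{"slide":[0,0,0],"delta_rot":[0,0,0],"claw":0},{"slide":[0,0,0],"delta_rot":[0,0,0],"claw":0},{"slide":[0,0,0],"delta_rot":[0,0,0],"claw":0},{"slide":[0,0,0],"delta_rot":[0,0,0],"claw":0},{"slide":[0,0,0],"delta_rot":[0,0,0],"claw":0},{"slide":[0,0,0],"delta_rot":[0,0,0],"claw":0}]' >/dev/null; python3 l2.py 4; python3 - <<'E'
import cv2,numpy as np
a,b=[cv2.cvtColor(cv2.imread(f"pics/m{k}.png"),6)[80:320,20:400].astype(np.float32) for k in(3,4)]
print(cv2.phaseCorrelate(a,b), np.abs(a-b).max(),np.abs(a-b).mean())
E
```

```text
scene {'at': [218.1, 189.6], 'p': 0.8} (array([1.41809636]), array([0.5, 1.1]))
top {'at': [383.1, 179.3], 'p': 0.84} (array([1.34933785]), array([ 0. , -0.1]))
[ 0.57879524 -0.09032246  0.32996155] [ 0.53111163 -0.0037787  -0.01132613] 28.875
((0.005777736197018157, -0.010037877318652022), 0.8189730253484514) 5.0 0.5471491
```

```bash
python3 - <<'E'
from lid import *
from plant import state
s=state()
for y in(-.15,-.22,-.24,-.2635): print(y,go(s,[.572,y,.292],Rl))
E
```

```text
-0.15 (array([ 0.47, -2.73,  6.54]), array([0.0005, 0.002 , 0.0007]))
-0.22 (array([ 0.21, -8.46, 10.56]), array([0.0005, 0.002 , 0.0007]))
-0.24 (array([  0.14, -10.1 ,  11.7 ]), array([0.0005, 0.002 , 0.0007]))
-0.2635 (array([  0.05, -12.02,  13.05]), array([0.0005, 0.002 , 0.0007]))
```

```bash
python3 -m handwheel '[{"slide":[0.47,-2.73,6.54],"delta_rot":[0,0.002,0],"claw":0},{"slide":[0.47,-2.73,6.54],"delta_rot":[0,0.002,0],"claw":0},{"slide":[0.21,-8.46,10.56],"delta_rot":[0,0.002,0],"claw":0},{"slide":[0.21,-8.46,10.56],"delta_rot":[0,0.002,0],"claw":0},{"slide":[0.14,-10.1,11.7],"delta_rot":[0,0.002,0],"claw":0},{"slide":[0.1,-11,12.3],"delta_rot":[0,0.002,0],"claw":0},{"slide":[0.05,-11.6,12.75],"delta_rot":[0,0.002,0],"claw":0},{"slide":[0.05,-12.02,13.05],"delta_rot":[0,0.002,0],"claw":0},{"slide":[0.05,-12.02,13.05],"delta_rot":[0,0.002,0],"claw":0},{"slide":[0.05,-12.02,13.05],"delta_rot":[0,0.002,0],"claw":0}]'
cat > l3.py <<'E'
import sys
from lid import *
from plant import state,cams
q=cams.camera("scene")
cv2.imwrite(f"pics/m{sys.argv[1]}.png",cv2.resize(q["frame"][150:290,165:335,::-1],None,fx=4,fy=4,interpolation=cv2.INTER_CUBIC))
E
python3 l3.py 5
python3 -m handwheel '[{"slide":[0,0.17,-0.12],"delta_rot":[0,0,0],"claw":0},{"slide":[0,0.33,-0.23],"delta_rot":[0,0,0],"claw":0},{"slide":[0,0.33,-0.23],"delta_rot":[0,0,0],"claw":0}]'
python3 l3.py 6
python3 -m handwheel '[{"slide":[0,0.3,-0.2],"delta_rot":[0,0,0],"claw":0},{"slide":[0,0.65,-0.46],"delta_rot":[0,0,0],"claw":0},{"slide":[0,0.65,-0.46],"delta_rot":[0,0,0],"claw":0}]'
python3 l3.py 7
python3 - <<'E'
import cv2,numpy as np
cv2.imwrite("pics/m567.png",np.hstack([cv2.imread(f"pics/m{k}.png")[40:340,30:290] for k in (5,6,7)]))
E
```

```text
time_s: 30.12
tool_pos: [0.5722, -0.2634, 0.2922]
tool_rot: [-0.006, 0.018, 0.954, -0.301]
wrist_force: [-0.1, 0.6, 1.5]
gripper_width: -0.0002
time_s: 30.55
tool_pos: [0.5721, -0.2593, 0.2919]
tool_rot: [-0.006, 0.018, 0.954, -0.301]
wrist_force: [-0.8, 0.6, 0.8]
gripper_width: -0.0002
time_s: 30.98
tool_pos: [0.5725, -0.2511, 0.292]
tool_rot: [-0.006, 0.018, 0.954, -0.301]
wrist_force: [0.9, 0.3, 0.3]
gripper_width: 0.0002
```

View pics/m567.png

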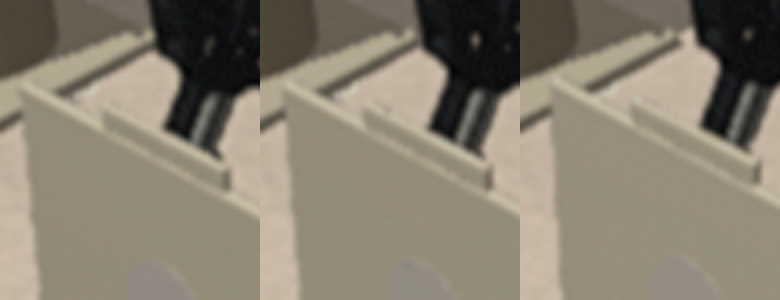

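```bash
python3 -m handwheel '[{"slide":[0,-0.5,0.35],"delta_rot":[0,0,0],"claw":0},{"slide":[0,-0.85,0.6],"delta_rot":[0,0,0],"claw":0},{"slide":[0,-0.97,0.69],"delta_rot":[0,0,0],"claw":0},{"slide":[0,-0.97,0.69],"delta_rot":[0,0,0],"claw":0},{"slide":[0,-1.45,-0.25],"delta_rot":[0,0,0],"claw":0},{"slide":[0,-1.95,-1.2],"delta_rot":[0,0,0],"claw":0},{"slide":[0,-2.45,-2.15],"delta_rot":[0,0,0],"claw":0},{"slide":[0,-2.95,-3.1],"delta_rot":[0,0,0],"claw":0},{"slide":[0,-3.6,-4.7],"delta_rot":[0,0,0],"claw":0},{"slide":[0,-3.6,-6.5],"delta_rot":[0,0,0],"claw":0},{"slide":[0,-2,-9],"delta_rot":[0,0,0],"claw":0},{"slide":[0,-2,-9],"delta_rot":[0,0,0],"claw":0}]'; python3 l2.py 8
```

```text
time_s: 32.52
tool_pos: [0.5746, -0.2147, 0.379]
tool_rot: [-0.004, 0.017, 0.954, -0.301]
wrist_force: [0.3, 0.4, -0.1]
gripper_width: 0.0001
scene {'at': [212.4, 194.8], 'p': 0.75} (array([1.51607541]), array([-0.5, -1. ]))
top {'at': [390.4, 182.2], 'p': 0.72} (array([1.45369177]), array([ 0.1, -2.8]))
[ 0.57356562 -0.21657118  0.37696848] [-0.02297477 -0.39723863 -1.39000284] 32.725
```

View pics/m8.png

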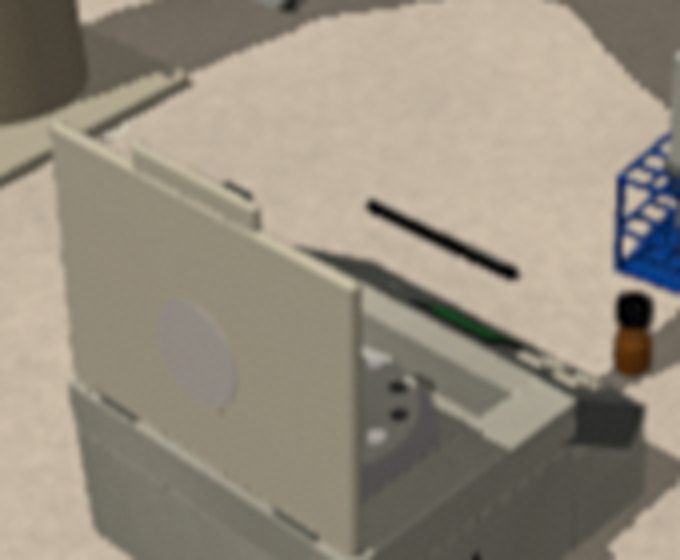

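```bash
python3 -m handwheel '[{"slide":[0,4,-3],"delta_rot":[0,0,0],"claw":0},{"slide":[0,8,-6],"delta_rot":[0,0,0],"claw":0},{"slide":[0,12,-9],"delta_rot":[0,0,0],"claw":0},{"slide":[0,16,-11],"delta_rot":[0,0,0],"claw":0},{"slide":[-2,20,-12],"delta_rot":[0,0,0],"claw":0},{"slide":[-4,24,-12],"delta_rot":[0,0,0],"claw":0},{"slide":[-6,28,-12],"delta_rot":[0,0,0],"claw":0},{"slide":[-6,28,-12],"delta_rot":[0,0,0],"claw":0},{"slide":[-6,28,-12],"delta_rot":[0,0,0],"claw":0},{"slide":[-6,28,-12],"delta_rot":[0,0,0],"claw":0}]'; python3 l2.py 9; python3 - <<'E'
from h import *
from plant import cams
cv2.imwrite("pics/ffs.png",cv2.resize(cams.camera("scene")["frame"][:,:,::-1],(800,600)));cv2.imwrite("pics/fft.png",cv2.resize(cams.camera("top")["frame"][:,:,::-1],(800,600)))
E
```

```text
time_s: 33.98
tool_pos: [0.6448, 0.0783, 0.3159]
tool_rot: [-0.006, 0.019, 0.954, -0.301]
wrist_force: [0.2, -0.1, 0.3]
gripper_width: -0.0003
scene {'at': [213.3, 194.2], 'p': 0.78} (array([1.50194536]), array([-0.4, -0.9]))
top {'at': [392.3, 179.9], 'p': 0.73} (array([1.47909281]), array([ 0. , -0.4]))
[0.64491361 0.07877201 0.31577887] [-0.75563451  0.08553476  0.23477522] 34.175
```

View pics/ffs.png

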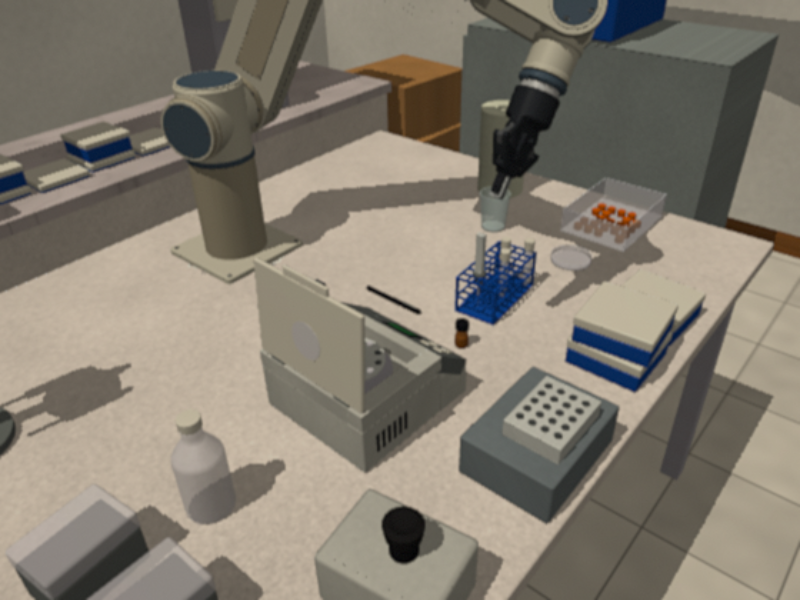

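View pics/m9.png

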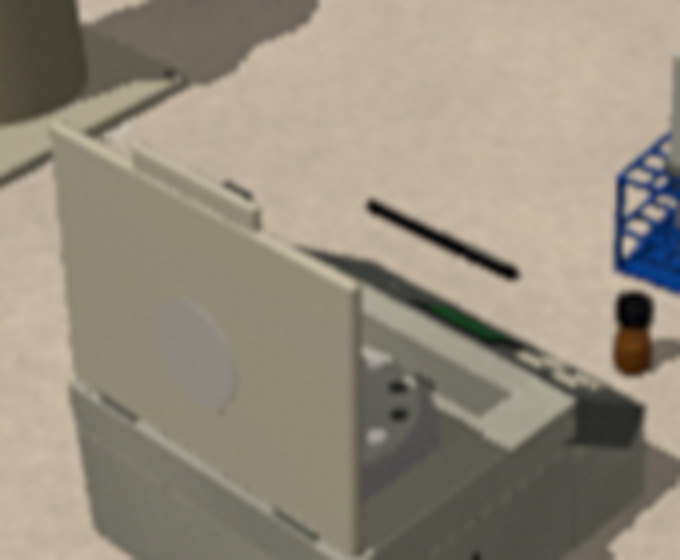

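View pics/fft.png

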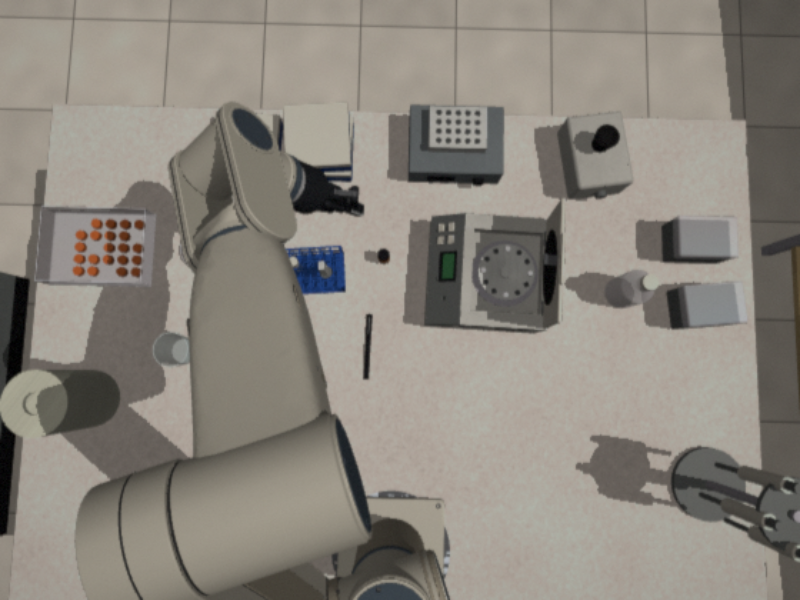

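```bash
python3 -c "
from plant import order,state
print(state()['time_s']);print(order.close_job())"
```

```text
34.275
the job is handed in; nothing more can be done
None
```

The job is handed in at 34.3 s of the 53 s allowed. The lid is released and open, and the pin is back in the rack hole it came from.

- **Release:** I pushed the pin into the port, met the plunger about 14 mm in, and pressed to about 5.4 N, when the picture showed the lid sprung up.
- **Pin:** I lowered it until the collar took about 3 N on the grid, then let go. In the last picture the top of its handle is within a pixel of where it started.
- **Lid:** I pushed it open from under the lip. On the first three tries it came back to about 1.4 rad as the finger withdrew. A small tab behind the lip in the last pictures, possibly the latch, may have caught the finger. On the last try I slid the finger upward off the lid and it stayed. The two cameras put it at 1.50 and 1.48 rad after I backed away.
- **Other things:** The vial is within a pixel of its start. The marker, dish, beaker, bottle and tubes look unmoved by eye where they show; in the last top view the arm hides the dish and part of the rack.

**Check that went badly:** on the first push I ran the lid into its stop with about 58 N at the fingertips, because I sent a second step without reading the force first. That is under the 120 N wrist limit. It is over the 40 N limit for the arm or gripper body, though only the fingers appeared to be touching. I backed off at once and saw no damage.

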